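# Dress a pastry display case

## Robot

A 7-joint arm with a two-finger parallel gripper is mounted at the origin on the work surface. World frame = base frame: x ahead of the robot, y to its left, z up, the work surface at z = 0. Lengths are in mm, angles in rad, forces in N, time in s.
With the tool pointing down it reaches from about 400 to 875 mm from the base axis. Payload 4.4 kg.
Tool frame: the origin (TCP) lies at the very end of the fingers, on their centre line; the grasp point (between the pads) lies 19 mm behind it; z points along the fingers, x is the direction in which the jaws open and shut, and the axes are right-handed (so a half turn about z gives the same grasp; the last joint's range is limited). The gripper opens to 85 mm and grips with 20 to 120 N. Pads are 22 mm wide; open, the fingers measure 114 mm over their backs; the gripper's body (76 mm by 85 mm) begins 54 mm behind the grasp point. The pads swing forward as they close: fully open they stand 13 mm farther back than shut.
Start: joints at [-1.237, 0.628, 0.038, 1.517, -0.027, 0.996, -0.02], TCP at [252.98, 598.764, 231.313] pointing down, gripper open.
Joint ranges: [-3.06, 3.06], [-0.37, 2.12], [-1.25, 1.32], [0.18, 2.47], [-1.1, 4.24], [0.23, 1.98], [-2.94, 2.94]. Speed limits (rad/s): [2.57, 2.57, 3.14, 3.14, 3.14, 3.14, 3.14].

## Interface

Orientations are given as [roll, pitch, yaw] about the fixed x, y, z axes, in that order (R = Rz(yaw) Ry(pitch) Rx(roll)).
In Python, from cell import telemetry, get_image, get_calibration, ctrl gives the robot as it stands. The module is installed in compiled form; this text tells all that it offers.
- The arm moves only by the tool arm_command, never from a script. Its arguments are lists of equal length, an entry for each row: "rot": the turn, a rotation vector about the world's x, y, z in degrees, a list of three; "slide": the shift along the world's x, y, z in mm, a list of three; "gripper": the finger opening in mm, from 0 to 85.4. A call has 1 to 5 rows; each row shifts and turns the pose as measured when the row begins; what a row does not reach is not made up. A row lasts 1/12 s, in which the tool goes at most 41.7 mm and 7.16 degrees, less where a joint would pass 70% of its speed; a pose out of reach is approached as far as the arm can. A call with a gripper value outside its range is refused whole. The fingers move at their own pace and stop on an object; the grip force is fixed at half the most. Time passes only in rows, so rows that do not move let the fingers close. It gives the time, the measured TCP pose, the force and the opening at its end, in the units of the state.
- telemetry.read_state(): the state, without advancing time (a new reading comes with each control period).
- get_image(name): name is "scene" or "top" or "wrist"; returns (picture, depth): 480x640x3 uint8, red, green, blue; 480x640 float32, mm along the optical axis (not along the pixel's ray), 0 where there is no reading.
- get_calibration(name): a dict with "fx", "fy", "cx", "cy" (pixels), "xyz" and "attitude" of the camera in the world. Camera axes: x right, y up, looking along -z (the intrinsics and any distortion apply to the point x, -y, -z); pixel columns grow to the right and rows downward; lengths in mm; the calibration is good to about 2 mm. A picture is of the moment at which its call begins: read the wrist's pose just before it. get_calibration takes no time and is no camera call; for the wrist camera it gives the pose at the moment of the call.
- ctrl.finish_job(): hands the job in, once; it reports no verdict.
The state is a dict: "clock": time; "qpos": joint angles; "qd": joint speeds; "tau": joint torques, N m; "eef_pos": TCP position; "tool_rot": TCP orientation; "force": force on the tool from outside, world axes, zero at the start; "torque": the same for the moment, N m; "width": finger opening in mm.
Only numpy, scipy, OpenCV 4.12 (cv2) and the standard library are available. Lean on these libraries where they do the work, as an engineer would, in place of code of your own. Each camera call takes 0.05 s, during which the arm holds its last target.

## Task

Open the small display case's clear cover all the way up, then stand every white square cup from the counter mouth-up in a pocket of its own in the case, turning over those that stand mouth-down, while the cover is still up. Then fold the cover down to its serving position, half open at 45 degrees (the white line on the brass disc), and leave it there. Leave the pastries, tongs and card where they are.

Things in the scene. Friction and masses are not known exactly. Their poses are not given: they have to be found in the camera images.
- case: fixed display case: walnut board (x -120 to 130, y +-110, 22 mm thick), four square pockets, a back wall 70 mm tall at +x, 68 mm tall brass pins under the cover's bar (x -110, y +-66), a brass disc of radius 45 at the hinge's y +116 end with a white line at 45 degrees. Origin on the counter amid it; z up. Hinge over x = +115 mm
- pocket0 (a point): centre of the floor of a square pocket, 58 x 58 mm, sides parallel to the case's x and y, 10 mm deep; floor 12 mm above the counter; at x -70, y 45 mm in the case's frame
- pocket1 (a point): centre of the floor of a square pocket, 58 x 58 mm, sides parallel to the case's x and y, 10 mm deep; floor 12 mm above the counter; at x -70, y -45 mm in the case's frame
- pocket2 (a point): centre of the floor of a square pocket, 58 x 58 mm, sides parallel to the case's x and y, 10 mm deep; floor 12 mm above the counter; at x 10, y 45 mm in the case's frame
- pocket3 (a point): centre of the floor of a square pocket, 58 x 58 mm, sides parallel to the case's x and y, 10 mm deep; floor 12 mm above the counter; at x 10, y -45 mm in the case's frame
- cover (a joint): angle of the case's cover: 0 = folded down level, 0.785 = 45 degrees, 1.571 = upright, 1.9 = stop, leaning back. Cover: stiff clear panel in a brass frame, 208 mm wide, reaching 185 mm from the hinge, 8 mm thick, 0.35 kg. The hinge is stiff (friction 0.7 N m): it stays wherever it is left
- cover_hinge (a point): point on the hinge axis at the cover's mid-width, 75 mm above the counter; the axis runs along the case's y. Opening swings the cover's front edge (at the case's -x) up and towards +x
- cover_bar (a point): middle of the round brass bar along the cover's free edge: 12 mm thick, 140 mm long, parallel to the hinge and 225 mm from it, held 40 mm clear of the panel by two 8 mm rods 50 mm either side of the middle. It can be pinched from above, and turns between the fingers as the cover swings
- cup_a: square white porcelain cup, 52 x 52 mm outside, 50 mm tall, walls and floor 4 mm, open at one end, inner floor blue, underside terracotta, 0.12 kg. Origin: centre of its underside (outside of the floor); its z axis points from the floor to the mouth, x and y are normal to its side faces. It starts standing on the counter, mouth-down; it may be absent
- cup_b: square white porcelain cup, 52 x 52 mm outside, 50 mm tall, walls and floor 4 mm, open at one end, inner floor blue, underside terracotta, 0.12 kg. Origin: centre of its underside (outside of the floor); its z axis points from the floor to the mouth, x and y are normal to its side faces. It starts standing on the counter, mouth-down; it may be absent
- cup_c: square white porcelain cup, 52 x 52 mm outside, 50 mm tall, walls and floor 4 mm, open at one end, inner floor blue, underside terracotta, 0.12 kg. Origin: centre of its underside (outside of the floor); its z axis points from the floor to the mouth, x and y are normal to its side faces. It starts standing on the counter, mouth-up; it may be absent
- cup_d: square white porcelain cup, 52 x 52 mm outside, 50 mm tall, walls and floor 4 mm, open at one end, inner floor blue, underside terracotta, 0.12 kg. Origin: centre of its underside (outside of the floor); its z axis points from the floor to the mouth, x and y are normal to its side faces. It starts standing on the counter, mouth-up; it may be absent
- macaron_a: pink macaron, 45 mm across, 25 mm tall; origin at the centre of its underside; leave it alone
- macaron_b: pink macaron, 45 mm across, 25 mm tall; origin at the centre of its underside; leave it alone
- choux_a: brown choux with a pink disc on top, 54 mm across, 36 mm tall; origin at the centre of its underside; leave it alone
- tart_a: round green tart with an orange top, 62 mm across, 34 mm tall; origin at the centre of its underside; leave it alone
- tart_b: round green tart with an orange top, 62 mm across, 34 mm tall; origin at the centre of its underside; leave it alone
- card_a: green card in a black round stand, 75 mm wide, 128 mm tall; origin at the centre of its underside; leave it alone
- tongs: steel serving tongs lying flat, 180 mm long; origin at the centre of its underside; leave it alone
Not all that is in view belongs to the job. Leave any purple or red look-alike of the cup_c alone.

How it is judged (in metres and radians):
On the way, in this order (a step that is already met when the one before it is completed fails the run):
1. the cover is up (80 degrees or more) (value of joint cover above 1.396 rad), for 0.2 s.
2. every cup present stands mouth-up in a pocket while the cover is still up (((horizontal distance between cup_a and pocket0 below 0.01 m and distance between cup_a and pocket0 below 0.011 m) or (horizontal distance between cup_a and pocket1 below 0.01 m and distance between cup_a and pocket1 below 0.011 m) or (horizontal distance between cup_a and pocket2 below 0.01 m and distance between cup_a and pocket2 below 0.011 m) or (horizontal distance between cup_a and pocket3 below 0.01 m and distance between cup_a and pocket3 below 0.011 m)) and angle between each of cup_a, cup_b, cup_c, cup_d's own z axis and vertical below 0.1 rad and ((horizontal distance between cup_b and pocket0 below 0.01 m and distance between cup_b and pocket0 below 0.011 m) or (horizontal distance between cup_b and pocket1 below 0.01 m and distance between cup_b and pocket1 below 0.011 m) or (horizontal distance between cup_b and pocket2 below 0.01 m and distance between cup_b and pocket2 below 0.011 m) or (horizontal distance between cup_b and pocket3 below 0.01 m and distance between cup_b and pocket3 below 0.011 m)) and ((horizontal distance between cup_c and pocket0 below 0.01 m and distance between cup_c and pocket0 below 0.011 m) or (horizontal distance between cup_c and pocket1 below 0.01 m and distance between cup_c and pocket1 below 0.011 m) or (horizontal distance between cup_c and pocket2 below 0.01 m and distance between cup_c and pocket2 below 0.011 m) or (horizontal distance between cup_c and pocket3 below 0.01 m and distance between cup_c and pocket3 below 0.011 m)) and ((horizontal distance between cup_d and pocket0 below 0.01 m and distance between cup_d and pocket0 below 0.011 m) or (horizontal distance between cup_d and pocket1 below 0.01 m and distance between cup_d and pocket1 below 0.011 m) or (horizontal distance between cup_d and pocket2 below 0.01 m and distance between cup_d and pocket2 below 0.011 m) or (horizontal distance between cup_d and pocket3 below 0.01 m and distance between cup_d and pocket3 below 0.011 m)) and value of joint cover above 1.3 rad), for 0.2 s.
At the end, for the whole second after the job is handed in: every cup present stands mouth-up (within 6 degrees) on the floor of a pocket of its own, at rest and released, and the cover rests at 45 degrees, within 8 degrees (((horizontal distance between cup_a and pocket0 below 0.01 m and distance between cup_a and pocket0 below 0.011 m) or (horizontal distance between cup_a and pocket1 below 0.01 m and distance between cup_a and pocket1 below 0.011 m) or (horizontal distance between cup_a and pocket2 below 0.01 m and distance between cup_a and pocket2 below 0.011 m) or (horizontal distance between cup_a and pocket3 below 0.01 m and distance between cup_a and pocket3 below 0.011 m)) and angle between each of cup_a, cup_b, cup_c, cup_d's own z axis and vertical below 0.1 rad and ((horizontal distance between cup_b and pocket0 below 0.01 m and distance between cup_b and pocket0 below 0.011 m) or (horizontal distance between cup_b and pocket1 below 0.01 m and distance between cup_b and pocket1 below 0.011 m) or (horizontal distance between cup_b and pocket2 below 0.01 m and distance between cup_b and pocket2 below 0.011 m) or (horizontal distance between cup_b and pocket3 below 0.01 m and distance between cup_b and pocket3 below 0.011 m)) and ((horizontal distance between cup_c and pocket0 below 0.01 m and distance between cup_c and pocket0 below 0.011 m) or (horizontal distance between cup_c and pocket1 below 0.01 m and distance between cup_c and pocket1 below 0.011 m) or (horizontal distance between cup_c and pocket2 below 0.01 m and distance between cup_c and pocket2 below 0.011 m) or (horizontal distance between cup_c and pocket3 below 0.01 m and distance between cup_c and pocket3 below 0.011 m)) and ((horizontal distance between cup_d and pocket0 below 0.01 m and distance between cup_d and pocket0 below 0.011 m) or (horizontal distance between cup_d and pocket1 below 0.01 m and distance between cup_d and pocket1 below 0.011 m) or (horizontal distance between cup_d and pocket2 below 0.01 m and distance between cup_d and pocket2 below 0.011 m) or (horizontal distance between cup_d and pocket3 below 0.01 m and distance between cup_d and pocket3 below 0.011 m)) and linear speed of each of cup_a, cup_b, cup_c, cup_d below 0.03 m/s and value of joint cover between 0.645 and 0.925 rad and velocity of joint cover between -0.05 and 0.05 rad/s); the robot touches nothing.
It fails at once if a pastry, the tongs or the card is moved more than 50 mm (distance of any of macaron_a, macaron_b, choux_a, tart_a, tart_b, card_a, tongs from where it was at the start of the episode above 0.05 m).
Of cup_a, cup_b, cup_c, cup_d only 3 to 4 are there at a start; the rules pass over those that are not, and their reading is None.
At some moment in a run one of cup_a, cup_b, cup_c, cup_d may be knocked a few centimetres aside while the robot is not near it.
Once in a run the grip may slacken for a moment while it holds something.
It also fails if it takes over 210 s, if anything falls off the work surface, if the arm or the gripper's body presses on something with over 40 N, if the wrist force passes 120 N, or if a joint passes its speed limit or range.

## Working session

There is one attempt and no reset: what is moved stays moved. The work goes in short steps, Python scripts to look and compute and a tool call to move; the robot and the scene stay as the last step left them, time stands still between calls to the robot, and variables do not carry over. Pictures are saved under pics/ and viewed, and the job is handed in when it is done.

Besides the shell and the picture viewer there is one more tool, called after "Request:" in YAML: its name, and indented under it one key for each argument. arm_command: Moves the arm, as the interface text tells. Its arguments: {"type":"object","properties":{"rot":{"type":"array"},"slide":{"type":"array"},"gripper":{"type":"array"}},"required":["rot","slide","gripper"]}

```bash
mkdir -p pics; ls; cat > h.py <<'E'
import numpy as np,cv2
from cell import telemetry,get_image,get_calibration,ctrl
from scipy.spatial.transform import Rotation as R
E
python3 - <<'E'
from h import *
s=telemetry.read_state();print(s)
for n in ("scene","top","wrist"):
    print(n,get_calibration(n)); im,d=get_image(n); cv2.imwrite(f"pics/{n}0.png",im[:,:,::-1]); np.savez(f"{n}0.npz",im=im,d=d)
E
```

```text
pics
{'clock': 0.0, 'qpos': array([-1.23678544,  0.62934272,  0.03838357,  1.51835994, -0.02699755,
        0.99630608, -0.0199679 ]), 'qd': array([ 0.00043664, -0.00217707,  0.00018517, -0.00156207, -0.00156086,
       -0.00018509, -0.0006332 ]), 'tau': array([-1.42239730e-05, -5.63417780e+01,  1.22661106e+00, -1.93443471e+01,
        1.11174028e-02,  1.09134571e-02,  6.64067286e-06]), 'eef_pos': array([252.70812505, 598.1870883 , 230.39280809]), 'tool_rot': array([-3.14158516e+00,  1.90015394e-03,  1.17106630e+00]), 'force': array([-1.07396557,  1.05916915, -0.46430462]), 'torque': array([0.02787475, 0.03262502, 0.01733351]), 'width': 85.80830948836605}
scene {'fx': 491.42130147315817, 'fy': 491.42130147315817, 'cx': 319.5820474200582, 'cy': 240.05779718436764, 'xyz': array([1050.48188207, -276.45625685,  965.50270171]), 'attitude': array([ 0.53715916, -0.01357498,  1.10520928])}
top {'fx': 451.3997898969278, 'fy': 451.3997898969278, 'cx': 320.7217749414159, 'cy': 233.44387020237258, 'xyz': array([ 423.67368397,  -29.47603336, 1037.74695408]), 'attitude': array([ 0.18919256,  0.00230655, -1.54599094])}
wrist {'fx': 345.30195473366456, 'fy': 345.30195473366456, 'cx': 319.5084424656633, 'cy': 243.47296038790955, 'xyz': array([184.38082988, 627.3538884 , 374.27776521]), 'attitude': array([-0.29848641,  0.00123246,  1.17199883])}
```

View pics/scene0.png

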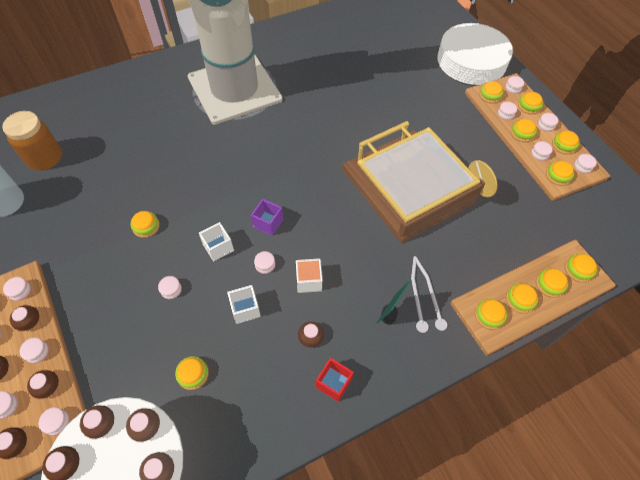

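View pics/top0.png

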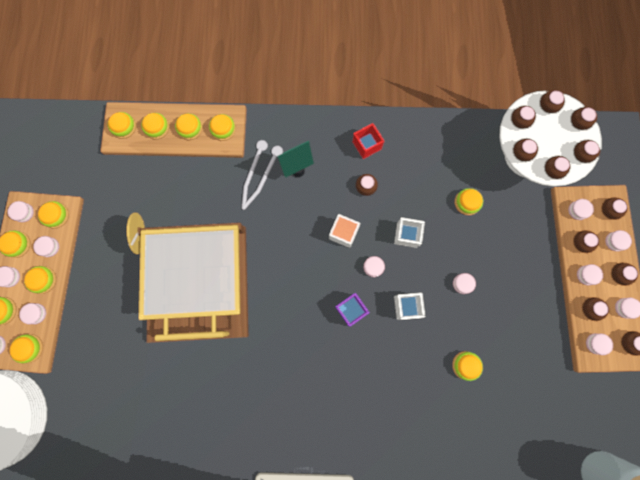

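View pics/wrist0.png

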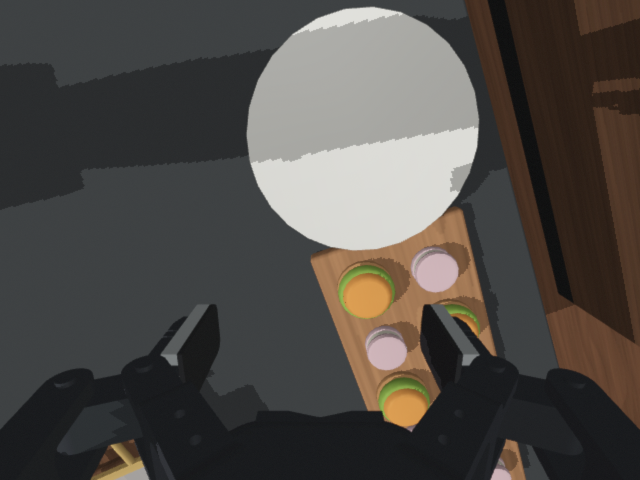

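```bash
cat >> h.py <<'E'
def ray(cal,u,v):
    u=np.asarray(u,float);v=np.asarray(v,float)
    d=np.stack([(u-cal['cx'])/cal['fx'],-(v-cal['cy'])/cal['fy'],-np.ones_like(u)],-1)
    return d@R.from_euler('xyz',cal['attitude']).as_matrix().T
def onz(cal,u,v,z):
    d=ray(cal,u,v);return cal['xyz']+d*((z-cal['xyz'][2])/d[...,2])[...,None]
def dep(cal,u,v,depth):
    return cal['xyz']+ray(cal,u,v)*np.asarray(depth)[...,None]
def grid(cal,d):
    v,u=np.mgrid[0:480,0:640];P=dep(cal,u,v,d);P[d==0]=np.nan;return P
def snap(n,tag,crop=None,up=1):
    cal=get_calibration(n);im,d=get_image(n);np.savez(f'{tag}.npz',im=im,d=d,cal=np.array(cal,dtype=object))
    o=im
    if crop: o=im[crop[1]:crop[3],crop[0]:crop[2]]
    if up!=1:o=cv2.resize(o,None,fx=up,fy=up,interpolation=cv2.INTER_CUBIC)
    cv2.imwrite(f'pics/{tag}.png',o[:,:,::-1]);return cal,im,d
E
python3 - <<'E'
from h import *
for n in("top","scene"):
    z=np.load(n+"0.npz");im,d=z['im'],z['d'];cal=get_calibration(n);P=grid(cal,d)
    hsv=cv2.cvtColor(im,cv2.COLOR_RGB2HSV)
    print(n,'table z',[np.round(P[v,u],1) for u,v in((300,400),(300,60),(450,420))])
    H=P[...,2]
    # tall things in table mid region by height
    m=((H>15)&(P[...,0]>300)&(P[...,0]<900)&(abs(P[...,1])<560)).astype(np.uint8)
    k,l,st,c=cv2.connectedComponentsWithStats(m)
    for i in range(1,k):
        if st[i,4]<60: continue
        q=P[l==i]; top=np.nanpercentile(q[:,2],97); qq=q[q[:,2]>top-8]
        (cx,cy),(w,h),a=cv2.minAreaRect(qq[:,:2].astype(np.float32))
        print(np.round(c[i]),st[i,4],'top',round(float(top)),'ctr',round(cx),round(cy),'sz',round(w),round(h),'ang',round(a,1),im[l==i].mean(0).round())
o=np.load("top0.npz")['im']
cv2.imwrite("pics/crop_cups.png",cv2.resize(o[110:340,300:500],None,fx=2.6,fy=2.6)[:,:,::-1])
cv2.imwrite("pics/crop_case.png",cv2.resize(o[200:350,110:270],None,fx=4,fy=4)[:,:,::-1])
E
```

```text
top table z [array([250.4,  14. ,  -0.4]), array([1535.9,   92.8, -756.1]), array([ 217.6, -312.3,    0.9])]
[538. 142.] 4994 top 143 ctr 816 -485 sz 168 107 ang 0.3 [202. 192. 186.]
[173. 134.] 5405 top 53 ctr 866 340 sz 287 52 ang 89.4 [211. 165.  80.]
[368. 139.] 434 top 51 ctr 844 -128 sz 52 53 ang 31.5 [176.  43.  42.]
[296. 159.] 819 top 125 ctr 781 41 sz 6 74 ang 29.7 [43. 88. 73.]
[366. 184.] 368 top 38 ctr 739 -125 sz 39 35 ang 30.4 [149. 117. 109.]
[469. 201.] 506 top 35 ctr 705 -366 sz 48 49 ang 45.3 [221. 181.  46.]
[ 70. 237.] 484 top 22 ctr 576 554 sz 17 232 ang 88.0 [214. 161. 106.]
[190. 278.] 11871 top 83 ctr 515 263 sz 275 223 ang 4.7 [202. 185. 159.]
[344. 230.] 593 top 52 ctr 625 -74 sz 52 53 ang 67.9 [236. 183. 154.]
[410. 232.] 370 top 51 ctr 624 -223 sz 52 53 ang 81.1 [200. 199. 194.]
[374. 266.] 304 top 27 ctr 546 -144 sz 41 43 ang 0.8 [247. 217. 223.]
[465. 283.] 308 top 27 ctr 513 -348 sz 40 43 ang 1.2 [246. 216. 221.]
[353. 309.] 219 top 52 ctr 448 -94 sz 52 52 ang 36.5 [144.  85. 177.]
[410. 306.] 298 top 52 ctr 459 -221 sz 52 53 ang 6.3 [212. 211. 207.]
[
[... 564 characters left out ...]
288.] 6330 top 54 ctr 870 337 sz 289 51 ang 89.9 [208. 161.  72.]
[264. 261.] 299 top 28 ctr 548 -145 sz 42 43 ang 36.5 [234. 204. 209.]
[308. 274.] 734 top 53 ctr 624 -75 sz 52 55 ang 68.5 [223. 177. 152.]
[168. 286.] 331 top 28 ctr 513 -349 sz 43 43 ang 75.3 [234. 203. 208.]
[392. 307.] 397 top 128 ctr 782 40 sz 4 75 ang 29.0 [49. 72. 65.]
[243. 303.] 515 top 52 ctr 625 -224 sz 52 54 ang 81.8 [198. 195. 191.]
[310. 334.] 510 top 38 ctr 741 -127 sz 37 38 ang 9.0 [145. 111. 103.]
[191. 372.] 775 top 36 ctr 707 -367 sz 49 48 ang 62.8 [219. 176.  47.]
[334. 378.] 530 top 52 ctr 845 -129 sz 52 53 ang 31.3 [189.  49.  48.]
[128. 442.] 7488 top 145 ctr 801 -471 sz 171 78 ang 31.0 [204. 192. 187.]
```

View pics/crop_cups.png

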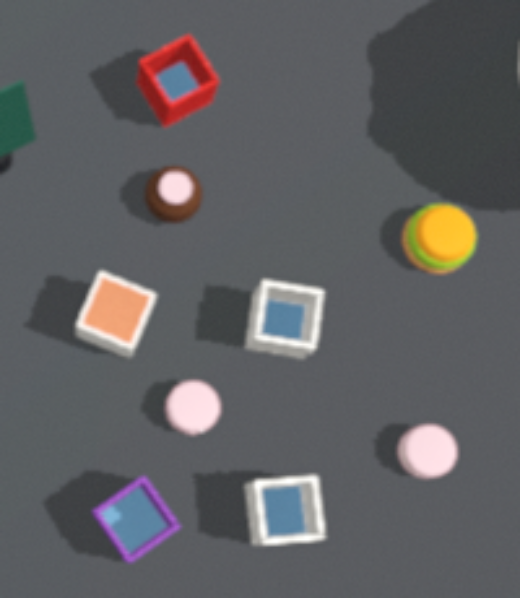

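View pics/crop_case.png

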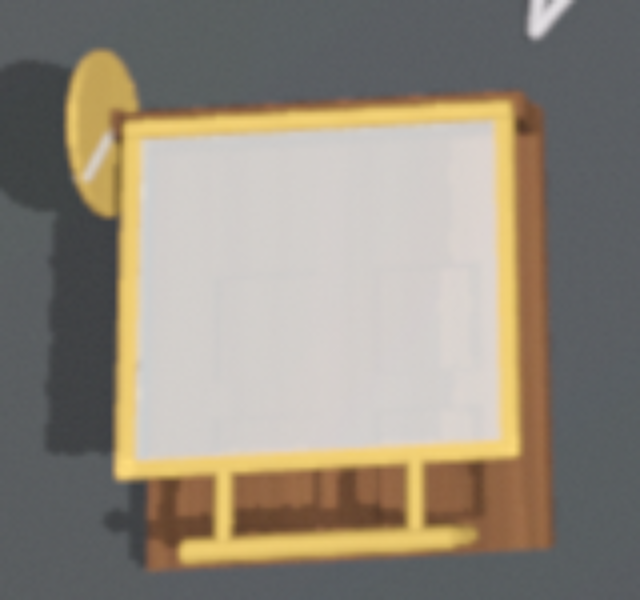

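```bash
python3 - <<'E'
from h import *
for n in("top","scene"):
    z=np.load(n+"0.npz");im,d=z['im'],z['d'];cal=get_calibration(n);P=grid(cal,d)
    hsv=cv2.cvtColor(im,cv2.COLOR_RGB2HSV).astype(int)
    X,Y,Z=P[...,0],P[...,1],P[...,2]
    reg=(X>330)&(X<680)&(Y>90)&(Y<420)
    # board top/side wood 
    yel=(hsv[...,0]>18)&(hsv[...,0]<32)&(hsv[...,1]>90)&(hsv[...,2]>130)
    m=reg&(Z>15)&(Z<28)
    (c,s,a)=cv2.minAreaRect(P[m][:,:2].astype(np.float32)); print(n,'board pts',m.sum(),np.round(c,1),np.round(s,1),a)
    m=reg&yel&(Z>60)&(Z<92)&(X<440)
    # bar: brass points
    print(np.nanpercentile(Z[m],[5,50,95]))
    mm=reg&yel&(Z>70)&(Z<95)
    (c,s,a)=cv2.minAreaRect(P[mm][:,:2].astype(np.float32)); print('brass',np.round(c,1),np.round(s,1),a)
    # project in plane of bar: local coords with yaw guess
    for yaw in (4.4,):
        e=np.radians(yaw); A=np.c_[X[mm]*np.cos(e)+Y[mm]*np.sin(e),-X[mm]*np.sin(e)+Y[mm]*np.cos(e)]
        h,b=np.histogram(A[:,0],bins=np.arange(A[:,0].min(),A[:,0].max()+6,6));print(b[0],h)
        q=A[A[:,0]<A[:,0].min()+14];print('bar x',np.median(q[:,0]),'y',q[:,1].min(),q[:,1].max())
        Q=np.c_[X[mm],Y[mm]][A[:,0]<A[:,0].min()+14];vx,vy,x0,y0=cv2.fitLine(Q.astype(np.float32),cv2.DIST_HUBER,0,.1,.1).ravel();print('bar dir',np.degrees(np.arctan2(vy,vx)),x0,y0,Z[mm][A[:,0]<A[:,0].min()+14].mean())
E
```

```text
top board pts 1753 [498.5 254.7] [248.8 221. ] 4.598215579986572
[75.43755865 79.46896123 82.93433889]
brass [515.2 262.4] [275.  222.8] 4.584917068481445
396.18104193714254 [191 205  28  23  21  21  21 142 286  30  23  25  24  27  27  26  24  23
  17  24  24  24  23  21  20  24  23  23  19  24  28  38  34  34  34  26
  27  89 273 105  13  14  11  13  11   8]
bar x 402.55646894377844 y 145.248315025106 285.5854967902059
bar dir -85.554886 384.84317 245.06908 80.01819834201427
scene board pts 1578 [499.9 254.7] [254.1 224.7] 4.753676414489746
[75.14733266 80.60048551 84.05191418]
brass [516.3 261.7] [276.1 224.4] 4.333094596862793
396.8404187443839 [ 57 164  32  16  17  11  12  82 150  33  14  22  17  18  17  21  15  20
  20  20  19  23  17  17  18  23  19  18  20  24  18  40  34  41  30  36
  32  78 219 188  17  16  21  19  20  19   2]
bar x 405.64243321667357 y 143.7951259360745 285.54708241128964
bar dir -85.42759 388.05206 242.85257 80.96834634970898
```

White cups at top pixels (344,230) mouth-down, and (410,232) and (410,306) mouth-up. The look-alikes are purple (353,309) and red (368,139), which I leave alone. The case origin is about (494.4, 254.5) with yaw 4.55°, and the cover's bar is about (385, 246, 75). First I go above the bar.

Request:
arm_command:
  rot:
    - [0, 0, -6.2]
    - [0, 0, -6.2]
    - [0, 0, -6.2]
    - [0, 0, -6.2]
    - [0, 0, -6.2]
  slide:
    - [13, -35, -8]
    - [13, -35, -8]
    - [13, -35, -8]
    - [13, -35, -8]
    - [13, -35, -8]
  gripper: [30, 30, 30, 30, 30]

```text
clock: 0.57
eef_pos: [312.5, 427.5, 189.2]
tool_rot: [-3.134, -0.007, 0.623]
force: [1.1, -0.7, 0.3]
width: 30.2
```

Request:
arm_command:
  rot:
    - [0, 0, -6.2]
    - [0, 0, -6.2]
    - [0, 0, -6.2]
    - [0, 0, -6.2]
    - [0, 0, -6.2]
  slide:
    - [13, -35, -8]
    - [13, -35, -8]
    - [13, -35, -8]
    - [13, -35, -8]
    - [13, -30, -8]
  gripper: [30, 30, 30, 30, 30]

```text
clock: 0.98
eef_pos: [378.2, 248.0, 147.8]
tool_rot: [-3.135, -0.008, 0.056]
force: [1.4, -0.5, 0.7]
width: 29.8
```

Request:
arm_command:
  rot:
    - [-0.4, 0.4, 1.3]
    - [0, 0, 0]
  slide:
    - [6.5, -2, 0]
    - [0, 0, 0]
  gripper: [30, 30]

```text
clock: 1.15
eef_pos: [386.4, 237.4, 146.8]
tool_rot: [3.136, 0.002, 0.063]
force: [0.9, 0.9, 0.7]
width: 29.8
```

```bash
python3 - <<'E'
from h import *
print(telemetry.read_state()['eef_pos'],telemetry.read_state()['tool_rot'])
snap("wrist","w1");snap("scene","s1",(300,80,540,260),3)
E
```

```text
[386.43715092 237.3952458  146.8038903 ] [3.13624367e+00 1.60296277e-03 6.29258006e-02]
```

View pics/w1.png

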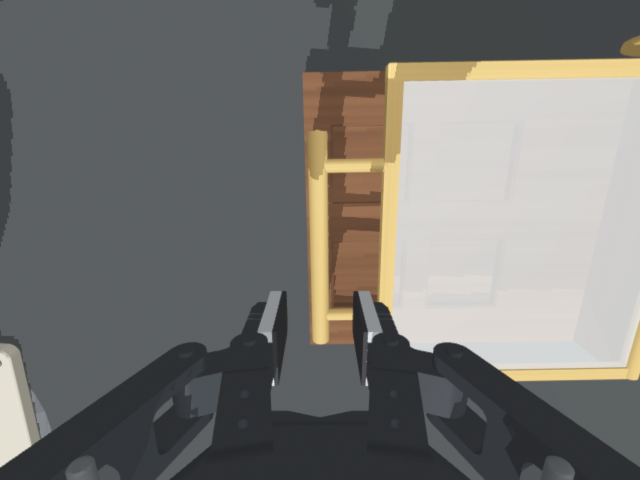

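View pics/s1.png

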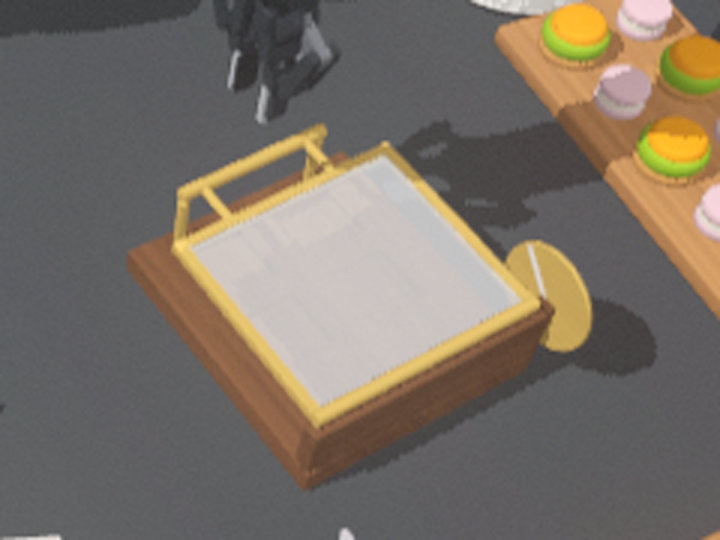

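```bash
python3 - <<'E'
from h import *
z=np.load("w1.npz",allow_pickle=True);cal=z['cal'].item();im,d=z['im'],z['d'];print(cal['xyz'],cal['attitude'])
for u,v in((319,135),(321,343),(347,165),(347,314)): print(onz(cal,u,v,80).round(1))
P=grid(cal,d)
m=(abs(P[...,2]-80)<6)&(P[...,0]<410)
hsv=cv2.cvtColor(im,cv2.COLOR_RGB2HSV);m&=hsv[...,1]>80
b=m.copy();b[:,331:]=0;b[:120]=0
Q=P[b];print(len(Q),Q.min(0),Q.max(0),np.median(Q,0), P[200,319],P[250,320])
# board
m=(abs(P[...,2]-22)<4)&(P[...,0]<480);print(cv2.minAreaRect(P[m][:,:2].astype(np.float32)))
E
```

```text
[382.48345529 312.67759056 290.17433051] [-0.30327447  0.00118353  0.06390446]
[381.9 312.9  80. ]
[392.1 174.1  80. ]
[399.6 296.9  80. ]
[408.3 198.   80. ]
4025 [374.77655394 175.54836839  76.41046823] [397.58421326 315.33529325  85.73172955] [385.61466599 256.01909888  82.80558198] [384.29941324 275.70647982  84.48641307] [386.95049884 243.89576831  83.68595589]
((405.2743835449219, 247.03988647460938), (58.56861114501953, 220.47119140625), 4.660221576690674)
```

Request:
arm_command:
  rot:
    - [0, 0, 1]
    - [0, 0, 0]
    - [0, 0, 0]
    - [0, 0, 0]
    - [0, 0, 0]
  slide:
    - [0, 7, -25]
    - [0, 0, -25]
    - [0, 0, -25]
    - [0, 0, -14]
    - [0, 0, 0]
  gripper: [30, 30, 30, 30, 30]

```text
clock: 1.67
eef_pos: [382.9, 257.0, 56.6]
tool_rot: [-3.136, -0.003, 0.1]
force: [0.2, -0.2, 0.1]
width: 29.8
```

Request:
arm_command:
  rot:
    - [0, 0, -1]
    - [0, 0, 0]
  slide:
    - [2.5, -9, 0]
    - [0, 0, 0]
  gripper: [30, 30]

```text
clock: 1.83
eef_pos: [384.1, 250.1, 56.7]
tool_rot: [-3.135, -0.001, 0.087]
force: [0.4, -0.5, 0.6]
width: 30.0
```

Request:
arm_command:
  rot:
    - [0, 0, 0]
    - [0, 0, 0]
    - [0, 0, 0]
    - [0, 0, 0]
    - [0, 0, 0]
  slide:
    - [0, 0, 0]
    - [0, 0, 0]
    - [0, 0, 0]
    - [0, 0, 0]
    - [0, 0, 0]
  gripper: [4, 4, 4, 4, 4]

```text
clock: 2.25
eef_pos: [385.1, 250.8, 59.5]
tool_rot: [-3.133, -0.005, 0.086]
force: [0.9, -0.7, -4.8]
width: 9.7
```

```bash
python3 - <<'E'
from h import *
print(telemetry.read_state()['eef_pos'],telemetry.read_state()['tool_rot'])
snap("wrist","w2")
E
```

```text
[385.06393752 250.81475507  59.45159791] [-3.13306446 -0.00485522  0.08607913]
```

View pics/w2.png

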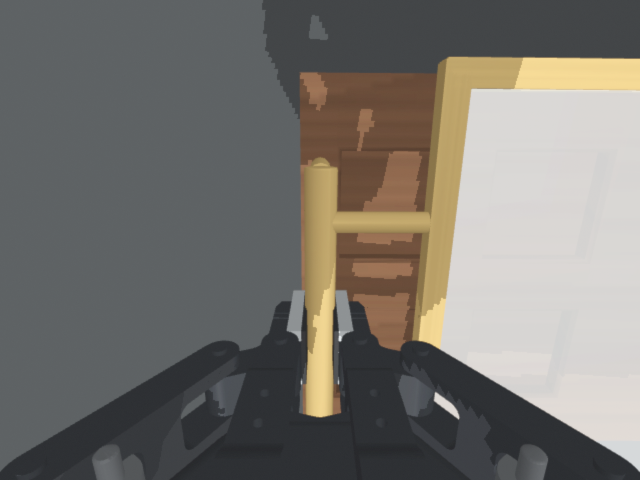

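Request:
arm_command:
  rot:
    - [0, 0, 0]
    - [0, 0, 0]
    - [0, 0, 0]
    - [0, 0, 0]
    - [0, 0, 0]
  slide:
    - [1, 0, 23]
    - [4, 0, 23]
    - [6, 0.5, 23]
    - [8.5, 0.7, 22]
    - [10.5, 0.8, 21]
  gripper: [4, 4, 4, 4, 4]

```text
clock: 2.72
eef_pos: [415.0, 253.1, 171.8]
tool_rot: [-3.136, -0.003, 0.087]
force: [6.6, 3.3, -12.9]
width: 9.8
```

Request:
arm_command:
  rot:
    - [0, 0, 0]
    - [0, 0, 0]
    - [0, 0, 0]
    - [0, 0, 0]
    - [0, 0, 0]
  slide:
    - [13, 0.8, 20]
    - [15, 1, 18]
    - [16.5, 1.2, 16.5]
    - [18, 1.5, 15]
    - [20, 1.6, 13]
  gripper: [4, 4, 4, 4, 4]

```text
clock: 3.13
eef_pos: [496.9, 259.7, 256.9]
tool_rot: [-3.136, -0.0, 0.089]
force: [-1.0, 1.1, -9.6]
width: 9.4
```

Request:
arm_command:
  rot:
    - [0, 0, 0]
    - [0, 0, 0]
    - [0, 0, 0]
    - [0, 0, 0]
    - [0, 0, 0]
  slide:
    - [21, 1.7, 10.5]
    - [22, 1.7, 8.5]
    - [22.7, 1.8, 6]
    - [23, 1.8, 3.5]
    - [23, 1.8, 1]
  gripper: [4, 4, 4, 4, 4]

```text
clock: 3.55
eef_pos: [597.8, 267.9, 289.3]
tool_rot: [-3.136, 0.03, 0.092]
force: [-3.3, -0.5, 1.8]
width: 9.7
```

Request:
arm_command:
  rot:
    - [0, 0, 0]
    - [0, 0, 0]
    - [0, 0, 0]
  slide:
    - [23, 1.8, -2]
    - [23, 1.8, -4]
    - [0, 0, 0]
  gripper: [4, 4, 4]

```text
clock: 3.8
eef_pos: [645.2, 271.7, 286.7]
tool_rot: [-3.133, 0.034, 0.092]
force: [1.6, 0.5, -4.6]
width: 9.6
```

```bash
python3 - <<'E'
from h import *
print(telemetry.read_state()['eef_pos'],telemetry.read_state()['tool_rot'])
snap("scene","s2",(300,60,540,260),3)
E
```

```text
[645.17443974 271.73356579 286.73574212] [-3.13325403  0.0336548   0.09186627]
```

View pics/s2.png

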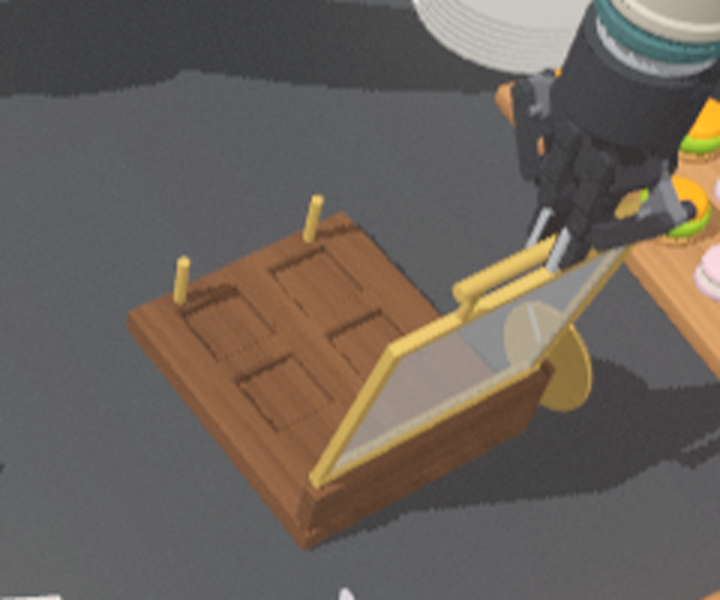

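Request:
arm_command:
  rot:
    - [0, 0, 0]
    - [0, 0, 0]
    - [0, 0, 0]
    - [0, 0, 0]
    - [0, 0, 0]
  slide:
    - [0, 0, 0]
    - [0, 0, 0]
    - [0, 0, 0]
    - [0, 0, 30]
    - [0, 0, 35]
  gripper: [40, 40, 40, 40, 40]

```text
clock: 4.27
eef_pos: [636.0, 270.6, 345.7]
tool_rot: [-3.138, 0.052, 0.094]
force: [0.6, -0.0, 0.0]
width: 40.0
```

Request:
arm_command:
  rot:
    - [0, 0, 0]
    - [0, 0, 0]
    - [0, 0, 0]
    - [0, 0, 0]
    - [0, 0, 0]
  slide:
    - [-33, -22, 0]
    - [-33, -22, 0]
    - [-33, -22, 0]
    - [-33, -22, 0]
    - [0, 0, 0]
  gripper: [75, 75, 75, 75, 75]

```text
clock: 4.68
eef_pos: [501.0, 183.0, 354.3]
tool_rot: [-3.133, 0.035, 0.102]
force: [0.0, 0.0, -0.2]
width: 74.7
```

```bash
python3 - <<'E'
from h import *
s=telemetry.read_state();print(s['eef_pos'],s['tool_rot'],s['qpos'].round(3))
snap("wrist","w3");snap("top","t3")
E
```

```text
[501.03931181 183.02605227 354.30874066] [-3.13264982  0.03488474  0.10197596] [-0.652  0.374  0.378  1.643 -0.163  1.187 -0.13 ]
```

View pics/w3.png

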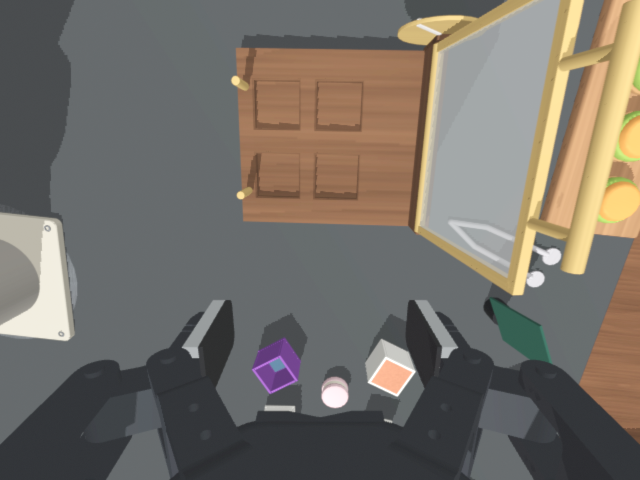

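View pics/t3.png

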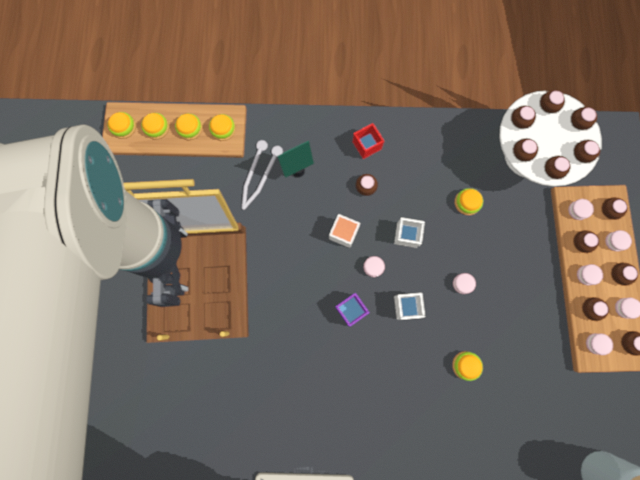

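```bash
python3 - <<'E'
from h import *
z=np.load("w3.npz",allow_pickle=True);cal=z['cal'].item();im,d=z['im'],z['d']
P=grid(cal,d);X,Y,Z=P[...,0],P[...,1],P[...,2]
o=im[40:235,225:435];cv2.imwrite("pics/w3c.png",cv2.resize(o,None,fx=3.5,fy=3.5,interpolation=cv2.INTER_CUBIC)[:,:,::-1])
print('board z',np.nanmedian(Z[180:185,305:310]),'floor',Z[105,280],Z[105,340],Z[178,280],Z[178,335],'table',Z[260,300])
c0=np.array([494.4,254.5]);e=np.radians(4.55);u=np.array([np.cos(e),np.sin(e)]);w=np.array([-u[1],u[0]])
for n,p in (('p0',(280,105)),('p2',(340,105)),('p1',(280,178)),('p3',(335,178))):
    reg=np.zeros(Z.shape,bool);reg[p[1]-32:p[1]+32,p[0]-32:p[0]+32]=1
    zb=np.nanmedian(Z[reg&(Z>18)]); 
    m=(reg&(Z<zb-5)&(Z>5)).astype(np.uint8)
    k,l,st,c=cv2.connectedComponentsWithStats(m); i=1+st[1:,4].argmax()
    q=P[l==i][:,:2]
    loc=np.c_[(q-c0)@u,(q-c0)@w]
    print(n,zb,len(q),np.percentile(loc,[1,99],axis=0).round(1).tolist(),cv2.minAreaRect(q.astype(np.float32)))
m=(abs(Z-22)<5)&(X<600)&(Y>100);print('board',cv2.minAreaRect(P[m][:,:2].astype(np.float32)))
E
```

```text
board z 23.06613036726236 floor 11.366763941010106 14.306949121049172 12.437162505028198 13.347910588389993 table 1.4801735471854727
p0 23.006762712264674 2094 [[-97.8, 16.6], [-41.2, 73.6]] ((421.55615234375, 293.8668212890625), (57.105777740478516, 58.03962326049805), 4.631467342376709)
p2 23.058043508427147 2138 [[-17.5, 16.7], [40.1, 73.8]] ((502.0494689941406, 300.397705078125), (58.19362258911133, 58.16197204589844), 4.66576623916626)
p1 23.073790234881415 1790 [[-97.7, -74.2], [-40.7, -17.2]] ((429.0604553222656, 203.5498046875), (57.43342971801758, 57.875732421875), 4.556349754333496)
p3 23.05946082522695 1804 [[-17.2, -74.1], [40.1, -17.1]] ((509.5200500488281, 210.06312561035156), (57.92816162109375, 57.950687408447266), 4.978668212890625)
board ((491.6448974609375, 255.92559814453125), (232.56002807617188, 224.54835510253906), 4.539432048797607)
```

View pics/w3c.png

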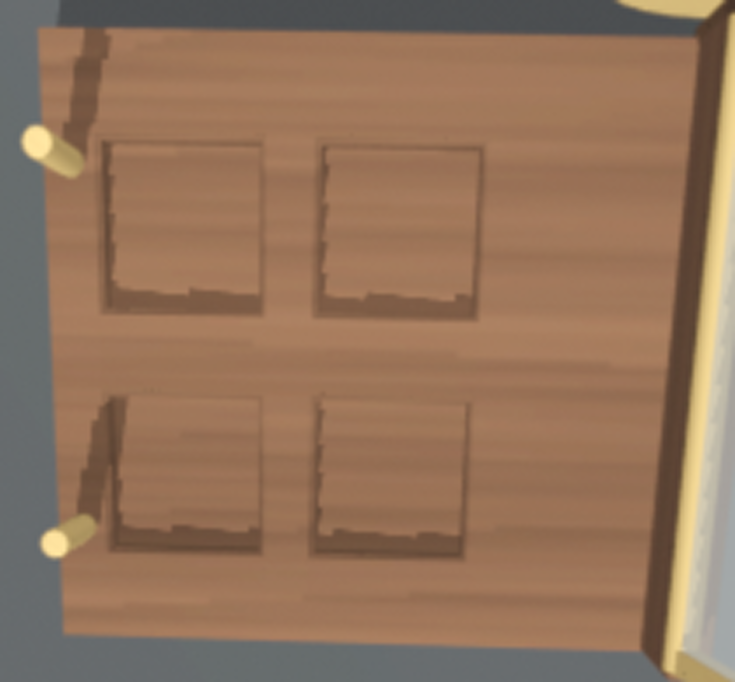

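Request:
arm_command:
  rot:
    - [0, -1, 0]
    - [0, -1, 0]
    - [0, 0, 0]
    - [0, 0, 0]
    - [0, 0, 0]
  slide:
    - [-4, -38, -16]
    - [-4, -38, -16]
    - [-4, -38, -16]
    - [-4, -38, -16]
    - [-4, -38, -16]
  gripper: [75, 75, 75, 75, 75]

```text
clock: 5.2
eef_pos: [494.6, 9.2, 277.8]
tool_rot: [-3.126, -0.031, 0.133]
force: [0.0, -0.8, 0.4]
width: 75.0
```

Request:
arm_command:
  rot:
    - [0, 0, 0]
    - [0, 0, 0]
    - [0, 0, 0]
    - [0, 0, 0]
    - [0, 0, 0]
  slide:
    - [-4, -38, -16]
    - [-4, -38, -16]
    - [-4, -38, -16]
    - [-4, -38, -16]
    - [-4, -38, -16]
  gripper: [75, 75, 75, 75, 75]

```text
clock: 5.62
eef_pos: [481.8, -183.7, 196.7]
tool_rot: [-3.129, -0.041, 0.143]
force: [0.4, 0.4, 0.5]
width: 75.0
```

Request:
arm_command:
  rot:
    - [-0.7, 2.3, -1.9]
    - [0, 0, 0]
    - [0, 0, 0]
  slide:
    - [-22, -38, -30]
    - [0, 0, 0]
    - [0, 0, 0]
  gripper: [75, 75, 75]

```text
clock: 5.87
eef_pos: [465.0, -224.7, 169.9]
tool_rot: [3.14, 0.003, 0.098]
force: [0.8, 0.7, 0.5]
width: 74.7
```

```bash
python3 - <<'E'
from h import *
s=telemetry.read_state();print(s['eef_pos'],s['tool_rot'],s['qpos'].round(3))
snap("wrist","w4")
snap("top","t4")
E
```

```text
[ 464.99446276 -224.67123191  169.92306099] [3.14010754e+00 3.06931485e-03 9.78637436e-02] [ 0.145  0.551  0.368  1.957 -0.297  0.687  0.793]
```

View pics/w4.png

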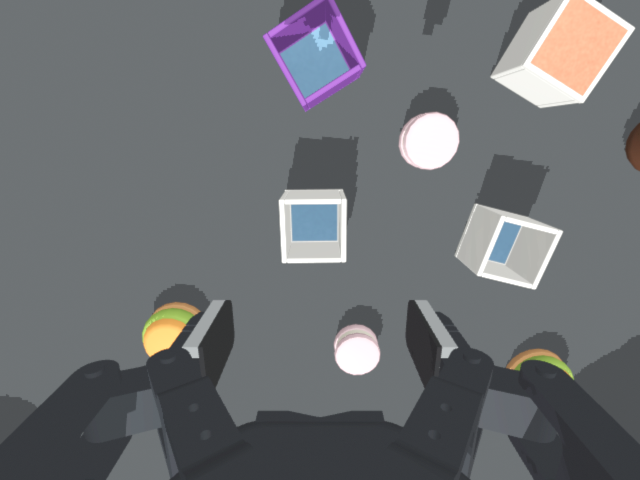

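```bash
cat >> h.py <<'E'
def cups(tag,zmin=40,box=None):
    z=np.load(tag+".npz",allow_pickle=True);cal=z['cal'].item();im,d=z['im'],z['d'];P=grid(cal,d);Z=P[...,2]
    m=((Z>zmin)&(Z<63)).astype(np.uint8)
    k,l,st,c=cv2.connectedComponentsWithStats(m)
    for i in range(1,k):
        if st[i,4]<100: continue
        q=P[l==i];(cx,cy),(w,h),a=cv2.minAreaRect(q[:,:2].astype(np.float32))
        if max(w,h)>75: continue
        print(tag,'px',c[i].round(),'n',st[i,4],'z',np.percentile(q[:,2],95).round(1),'ctr',round(cx,1),round(cy,1),'sz',round(w),round(h),'ang',round(a,1),im[l==i].mean(0).round())
E
python3 -c "
from h import *
cups('w4');cups('t4')"
```

```text
w4 px [316.  47.] n 2335 z 52.3 ctr 449.4 -94.4 sz 52 52 ang 36.3 [163. 104. 195.]
w4 px [574.  48.] n 7422 z 52.6 ctr 625.9 -74.7 sz 54 54 ang 68.2 [250. 210. 185.]
w4 px [312. 230.] n 1627 z 52.0 ctr 459.9 -221.3 sz 52 52 ang 6.2 [239. 239. 237.]
w4 px [517. 251.] n 2254 z 51.9 ctr 625.6 -223.0 sz 52 53 ang 81.5 [221. 221. 218.]
t4 px [119. 123.] n 426 z 53.9 ctr 866.6 456.3 sz 52 58 ang 63.6 [236. 189.  48.]
t4 px [153. 124.] n 430 z 53.9 ctr 865.8 378.6 sz 54 56 ang 29.9 [236. 188.  48.]
t4 px [187. 124.] n 430 z 54.2 ctr 867.2 298.8 sz 54 58 ang 28.2 [235. 188.  48.]
t4 px [221. 125.] n 431 z 53.8 ctr 867.7 218.9 sz 56 56 ang 28.6 [235. 188.  47.]
t4 px [368. 137.] n 214 z 51.0 ctr 844.1 -127.5 sz 53 53 ang 31.1 [197.  52.  52.]
t4 px [298. 166.] n 166 z 62.2 ctr 767.7 34.0 sz 8 75 ang 29.5 [40. 87. 72.]
t4 px [616. 207.] n 371 z 57.0 ctr 690.1 -688.1 sz 48 46 ang 19.0 [147. 115. 107.]
t4 px [582. 208.] n 286 z 46.9 ctr 686.9 -614.1 sz 42 43 ang 31.6 [241. 211. 216.]
t4 px [ 50. 213.] n 479 z 54.1 ctr 645.1 589.7 sz 53 58 ang 77.9 [237. 187.  46.]
t4 px [ 17. 210.] n 282 z 46.8 
[... 994 characters left out ...]
.5 -220.8 sz 52 52 ang 6.5 [230. 228. 224.]
t4 px [  4. 309.] n 184 z 51.4 ctr 431.2 662.6 sz 53 21 ang 9.8 [160. 130.  31.]
t4 px [596. 309.] n 427 z 56.9 ctr 462.6 -623.7 sz 48 49 ang 64.9 [149. 118. 109.]
t4 px [630. 308.] n 317 z 46.7 ctr 466.8 -697.8 sz 41 42 ang 1.3 [240. 211. 216.]
t4 px [ 30. 313.] n 324 z 46.6 ctr 422.2 606.3 sz 43 43 ang 35.4 [189. 160. 165.]
t4 px [633. 343.] n 297 z 56.3 ctr 392.0 -692.9 sz 31 49 ang 85.0 [118.  87.  76.]
t4 px [ 23. 349.] n 574 z 54.0 ctr 347.6 607.9 sz 56 55 ang 0.9 [184. 135.  33.]
t4 px [601. 344.] n 339 z 46.9 ctr 387.8 -628.6 sz 42 43 ang 0.5 [243. 214. 218.]
t4 px [601. 466.] n 238 z 61.8 ctr 148.9 -608.9 sz 22 75 ang 34.8 [118. 128. 127.]
```

Request:
arm_command:
  rot:
    - [0, 0, 0.6]
    - [0, 0, 0]
    - [0, 0, 0]
    - [0, 0, 0]
    - [0, 0, 0]
  slide:
    - [-3, 1, -30]
    - [-2, 1, -35]
    - [0, 0, -35]
    - [0, 0, -25]
    - [0, 0, 0]
  gripper: [75, 75, 75, 75, 75]

```text
clock: 6.38
eef_pos: [471.9, -214.1, 47.0]
tool_rot: [3.137, -0.017, 0.128]
force: [-0.5, -0.2, -0.2]
width: 75.1
```

Request:
arm_command:
  rot:
    - [0, 1, -1.1]
    - [0, 0, 0]
    - [0, 0, 0]
  slide:
    - [-12, -7, 0]
    - [0, 0, 0]
    - [0, 0, 0]
  gripper: [75, 75, 75]

```text
clock: 6.63
eef_pos: [462.3, -218.9, 49.6]
tool_rot: [3.14, -0.001, 0.113]
force: [-0.1, -0.5, 1.3]
width: 75.3
```

Request:
arm_command:
  rot:
    - [0, 0, 0]
    - [0, 0, 0]
    - [0, 0, 0]
    - [0, 0, 0]
  slide:
    - [-4, -3, -12]
    - [-1, -1, -12]
    - [-1, -1, -10]
    - [0, 0, 0]
  gripper: [75, 75, 75, 75]

```text
clock: 6.97
eef_pos: [462.0, -225.9, 21.9]
tool_rot: [3.132, -0.014, 0.115]
force: [0.1, 0.2, -0.9]
width: 75.0
```

Request:
arm_command:
  rot:
    - [0, 0.5, 0]
    - [0, 0, 0]
  slide:
    - [-2, 3, -5]
    - [0, 0, 0]
  gripper: [75, 75]

```text
clock: 7.13
eef_pos: [461.0, -223.2, 18.1]
tool_rot: [3.132, -0.007, 0.114]
force: [0.4, 1.2, 0.0]
width: 74.9
```

Request:
arm_command:
  rot:
    - [0, 0, 0]
    - [0, 0, 0]
    - [0, 0, 0]
    - [0, 0, 0]
    - [0, 0, 0]
  slide:
    - [0, 0, 0]
    - [0, 0, 0]
    - [0, 0, 0]
    - [0, 0, 0]
    - [0, 0, 0]
  gripper: [44, 44, 44, 44, 44]

```text
clock: 7.55
eef_pos: [462.1, -222.9, 19.8]
tool_rot: [3.131, -0.009, 0.116]
force: [-0.2, -0.0, -1.8]
width: 51.1
```

Request:
arm_command:
  rot:
    - [0, 0, 0]
    - [0, 0, 0]
    - [0, 0, 0]
    - [0, 0, 0]
    - [0, 0, 0]
  slide:
    - [0, 0, 20]
    - [0, 0, 35]
    - [4, 10, 35]
    - [4, 36, 20]
    - [4, 36, 0]
  gripper: [44, 44, 44, 44, 44]

```text
clock: 7.97
eef_pos: [471.2, -147.8, 132.5]
tool_rot: [3.127, -0.006, 0.099]
force: [1.4, 0.9, -1.6]
width: 50.8
```

Request:
arm_command:
  rot:
    - [0, 0, 0]
    - [0, 0, 0]
    - [0, 0, 0]
    - [0, 0, 0]
    - [0, 0, 0]
  slide:
    - [4, 36, 0]
    - [4, 36, 0]
    - [4, 36, 0]
    - [4, 36, 0]
    - [4, 36, 0]
  gripper: [44, 44, 44, 44, 44]

```text
clock: 8.38
eef_pos: [492.0, 38.4, 135.6]
tool_rot: [3.126, -0.012, 0.093]
force: [0.4, -0.1, -1.8]
width: 51.0
```

Request:
arm_command:
  rot:
    - [0, 0, 0]
    - [0, 0, 0]
    - [0, 0, 0]
    - [0, 0, 0]
    - [0, 0, 0]
  slide:
    - [4, 36, 0]
    - [4, 36, 0]
    - [4, 36, 0]
    - [4, 30, 0]
    - [0, 0, 0]
  gripper: [44, 44, 44, 44, 44]

```text
clock: 8.8
eef_pos: [506.0, 194.4, 134.8]
tool_rot: [3.131, -0.011, 0.106]
force: [-0.7, 0.7, -2.3]
width: 51.1
```

Request:
arm_command:
  rot:
    - [0.6, 0.6, -1.5]
    - [0, 0, 0]
    - [0, 0, 0]
  slide:
    - [2.5, 14, -30]
    - [0, 0, -20]
    - [0, 0, 0]
  gripper: [44, 44, 44]

```text
clock: 9.05
eef_pos: [508.5, 213.7, 83.9]
tool_rot: [-3.138, -0.005, 0.087]
force: [-1.7, -0.8, -1.1]
width: 50.8
```

Request:
arm_command:
  rot:
    - [0, 0, -0.4]
    - [0, 0, 0]
    - [0, 0, 0]
  slide:
    - [0, -5, -18]
    - [0, 0, -15]
    - [0, 0, 0]
  gripper: [44, 44, 44]

```text
clock: 9.3
eef_pos: [508.3, 208.3, 50.8]
tool_rot: [-3.138, -0.004, 0.08]
force: [-0.2, -0.0, -0.9]
width: 50.8
```

```bash
python3 - <<'E'
from h import *
s=telemetry.read_state();print(s['eef_pos'],s['tool_rot'])
snap("wrist","w5");
E
```

```text
[508.34806847 208.30073261  50.76924587] [-3.13783925 -0.00407785  0.08004406]
```

View pics/w5.png

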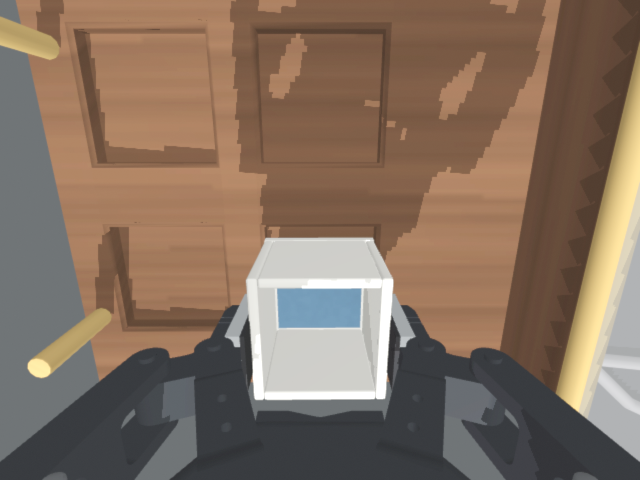

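Request:
arm_command:
  rot:
    - [0, 0, 0]
    - [0, 0, 0]
    - [0, 0, 0]
    - [0, 0, 0]
  slide:
    - [0, 0, -8]
    - [0, 0, -7]
    - [0, 0, -4]
    - [0, 0, 0]
  gripper: [44, 44, 44, 44]

```text
clock: 9.68
eef_pos: [511.2, 207.3, 35.0]
tool_rot: [-3.137, -0.01, 0.078]
force: [-0.9, -0.1, -1.5]
width: 51.0
```

Request:
arm_command:
  rot:
    - [0, 0, 0]
    - [0, 0, 0]
  slide:
    - [-1.5, 0.5, -4]
    - [0, 0, 0]
  gripper: [44, 44]

```text
clock: 9.85
eef_pos: [511.0, 207.8, 32.0]
tool_rot: [-3.136, -0.013, 0.077]
force: [-0.5, 0.0, -1.4]
width: 51.0
```

Request:
arm_command:
  rot:
    - [0, 0, 0]
    - [0, 0, 0]
    - [0, 0, 0]
    - [0, 0, 0]
    - [0, 0, 0]
  slide:
    - [0, 0, -1]
    - [0, 0, 0]
    - [0, 0, 0]
    - [0, 0, 0]
    - [0, 0, 25]
  gripper: [44, 66, 66, 66, 66]

```text
clock: 10.27
eef_pos: [509.0, 207.8, 54.1]
tool_rot: [-3.137, -0.008, 0.078]
force: [0.1, -0.1, -0.5]
width: 65.9
```

Request:
arm_command:
  rot:
    - [0, 0, 0]
    - [0, 0, 0]
    - [0, 0, 0]
    - [0, 0, 0]
    - [0, 0, 0]
  slide:
    - [0, 0, 25]
    - [0, 0, 35]
    - [0, 0, 35]
    - [0, 0, 20]
    - [0, 0, 0]
  gripper: [66, 66, 66, 66, 66]

```text
clock: 10.68
eef_pos: [508.9, 207.5, 175.4]
tool_rot: [-3.137, -0.009, 0.077]
force: [1.2, 0.1, -0.3]
width: 66.3
```

```bash
python3 - <<'E'
from h import *
s=telemetry.read_state();print(s['eef_pos'],s['tool_rot'])
snap("wrist","w6");cups("w6")
E
```

```text
[508.91061235 207.4703883  175.41318209] [-3.13707171 -0.00896165  0.07705565]
w6 px [152.  82.] n 213 z 62.1 ctr 384.1 310.5 sz 10 4 ang 77.8 [191. 166. 110.]
w6 px [322. 233.] n 1544 z 62.9 ctr 511.7 210.5 sz 52 53 ang 4.7 [220. 220. 216.]
w6 px [174. 255.] n 170 z 61.9 ctr 393.8 181.1 sz 6 10 ang 31.4 [182. 157. 104.]
```

View pics/w6.png

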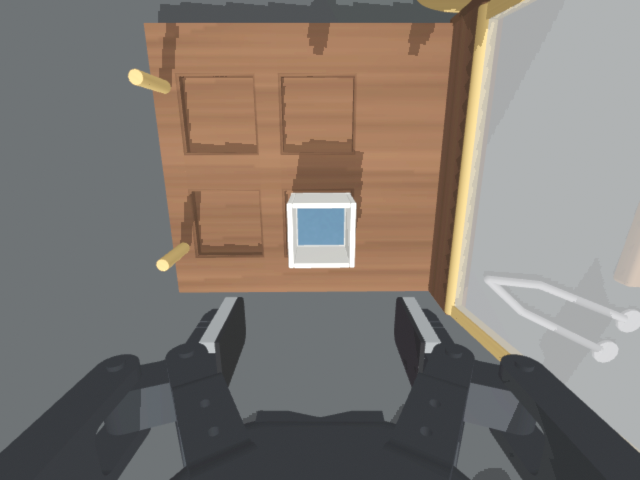

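Request:
arm_command:
  rot:
    - [0, 0, -1.1]
    - [0, 0, -1.1]
    - [0, 0, -1.1]
    - [0, 0, -1.1]
    - [0, 0, -1.1]
  slide:
    - [10, -37, 0]
    - [10, -37, 0]
    - [10, -37, 0]
    - [10, -37, 0]
    - [10, -37, 0]
  gripper: [75, 75, 75, 75, 75]

```text
clock: 11.15
eef_pos: [553.2, 31.3, 168.0]
tool_rot: [-3.13, 0.002, 0.003]
force: [0.5, 0.0, -0.3]
width: 74.8
```

Request:
arm_command:
  rot:
    - [0, 0, -1.1]
    - [0, 0, -1.1]
    - [0, 0, -1.1]
    - [0, 0, -1.1]
    - [0, 0, -1.1]
  slide:
    - [10, -37, -5]
    - [10, -37, -5]
    - [10, -37, -5]
    - [10, -37, -5]
    - [10, -37, -5]
  gripper: [75, 75, 75, 75, 75]

```text
clock: 11.57
eef_pos: [600.6, -160.6, 134.6]
tool_rot: [-3.126, 0.012, -0.096]
force: [0.4, -0.1, 0.0]
width: 75.1
```

Request:
arm_command:
  rot:
    - [-0.5, -0.5, -1.5]
    - [-0.4, 0, -1]
    - [0, 0, 0]
    - [0, 0, 0]
  slide:
    - [14, -32, 0]
    - [9, -24, -30]
    - [0, 0, 0]
    - [0, 0, 0]
  gripper: [75, 75, 75, 75]

```text
clock: 11.9
eef_pos: [619.1, -231.4, 95.3]
tool_rot: [3.136, 0.01, -0.157]
force: [0.4, 0.2, 0.5]
width: 75.3
```

```bash
python3 - <<'E'
from h import *
s=telemetry.read_state();print(s['eef_pos'],s['tool_rot'])
snap("wrist","w7");cups("w7")
E
```

```text
[ 619.12724862 -231.42519849   95.30048903] [ 3.13556783  0.00954588 -0.15705689]
w7 px [284.  11.] n 2283 z 52.4 ctr 617.9 -99.1 sz 13 54 ang 82.6 [226. 206. 193.]
w7 px [ 9. 75.] n 985 z 51.3 ctr 475.8 -105.7 sz 34 15 ang 64.8 [150.  92. 183.]
w7 px [329. 253.] n 3252 z 52.0 ctr 626.0 -222.9 sz 52 52 ang 81.4 [240. 240. 238.]
```

View pics/w7.png

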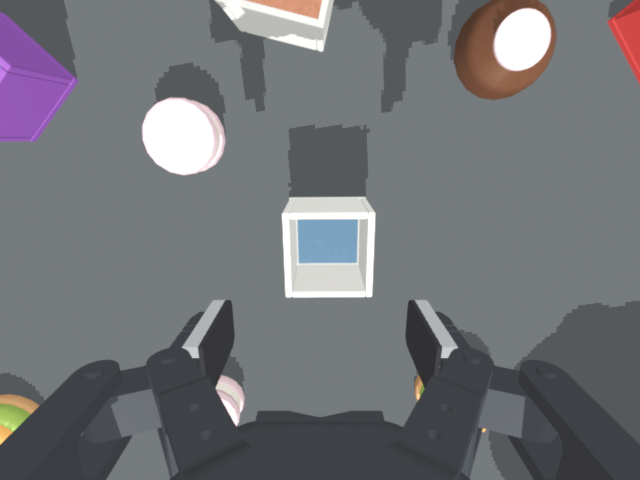

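Cup at (329,253) in view, centred at (625.8,-222.9). Next I descend.

Request:
arm_command:
  rot:
    - [0.3, -0.5, 0.5]
    - [0, 0, 0]
    - [0, 0, 0]
    - [0, 0, 0]
  slide:
    - [6, 8, -15]
    - [0, 0, -15]
    - [0, 0, -8]
    - [0, 0, 0]
  gripper: [75, 75, 75, 75]

```text
clock: 12.28
eef_pos: [623.5, -216.3, 55.6]
tool_rot: [-3.136, 0.005, -0.143]
force: [-0.6, -0.2, -0.0]
width: 75.2
```

Request:
arm_command:
  rot:
    - [0, 0, -0.3]
    - [0, 0, 0]
    - [0, 0, 0]
    - [0, 0, 0]
    - [0, 0, 0]
  slide:
    - [2, -6, -12]
    - [0.5, 0, -12]
    - [0, 0, -10]
    - [0, 0, -2]
    - [0, 0, 0]
  gripper: [75, 75, 75, 75, 75]

```text
clock: 12.7
eef_pos: [627.7, -220.1, 18.6]
tool_rot: [-3.134, 0.002, -0.145]
force: [-0.4, -0.8, 0.6]
width: 74.7
```

Request:
arm_command:
  rot:
    - [0, 0, 0]
    - [0, 0, 0]
  slide:
    - [-1.5, -2.5, 0]
    - [0, 0, 0]
  gripper: [75, 75]

```text
clock: 12.87
eef_pos: [625.9, -222.9, 18.4]
tool_rot: [-3.135, 0.003, -0.145]
force: [0.1, -0.4, 0.5]
width: 75.1
```

Request:
arm_command:
  rot:
    - [0, 0, 0]
    - [0, 0, 0]
    - [0, 0, 0]
    - [0, 0, 0]
    - [0, 0, 0]
  slide:
    - [0, 0, 0]
    - [0, 0, 0]
    - [0, 0, 0]
    - [0, 0, 0]
    - [0, 0, 0]
  gripper: [44, 44, 44, 44, 44]

```text
clock: 13.28
eef_pos: [626.6, -224.0, 20.3]
tool_rot: [-3.135, 0.0, -0.146]
force: [-0.7, 0.3, -1.7]
width: 51.2
```

Request:
arm_command:
  rot:
    - [0, 0, 0]
    - [0, 0, 0]
    - [0, 0, 0.9]
    - [0, 0, 0.9]
    - [0, 0, 0.9]
  slide:
    - [0, 0, 20]
    - [0, 0, 35]
    - [-8, 20, 35]
    - [-8, 35, 20]
    - [-8, 35, 0]
  gripper: [44, 44, 44, 44, 44]

```text
clock: 13.7
eef_pos: [599.1, -142.6, 131.3]
tool_rot: [3.14, 0.003, -0.111]
force: [1.0, 0.2, -1.6]
width: 51.1
```

Request:
arm_command:
  rot:
    - [0, 0, 0.9]
    - [0, 0, 0.9]
    - [0, 0, 0.9]
    - [0, 0, 0.9]
    - [0, 0, 0.9]
  slide:
    - [-8, 37, 0]
    - [-8, 37, 0]
    - [-8, 37, 0]
    - [-8, 37, 0]
    - [-8, 37, 0]
  gripper: [44, 44, 44, 44, 44]

```text
clock: 14.12
eef_pos: [557.4, 47.3, 135.0]
tool_rot: [3.14, -0.005, -0.034]
force: [1.0, 0.5, -1.1]
width: 50.9
```

Request:
arm_command:
  rot:
    - [0, 0, 0.9]
    - [0, 0, 0.9]
    - [0, 0, 0.9]
    - [0, 0, 0.9]
    - [0, 0, 0.9]
  slide:
    - [-8, 37, 0]
    - [-8, 37, 0]
    - [-8, 37, 0]
    - [-8, 37, 0]
    - [-8, 20, 0]
  gripper: [44, 44, 44, 44, 44]

```text
clock: 14.53
eef_pos: [512.7, 228.7, 135.3]
tool_rot: [-3.14, -0.005, 0.053]
force: [0.6, 0.3, -1.4]
width: 51.2
```

Request:
arm_command:
  rot:
    - [0, 0, 0.8]
    - [0, 0.2, 0.7]
    - [0, 0, 0]
    - [0, 0, 0]
    - [0, 0, 0]
  slide:
    - [-5, 35, 0]
    - [-4, 30, 0]
    - [0, 0, -25]
    - [0, 0, -20]
    - [0, 0, 0]
  gripper: [44, 44, 44, 44, 44]

```text
clock: 14.95
eef_pos: [497.9, 309.6, 89.7]
tool_rot: [-3.132, -0.001, 0.098]
force: [-0.7, -0.2, -1.2]
width: 51.0
```

Request:
arm_command:
  rot:
    - [-0.4, 0, -1]
    - [0, 0, 0]
    - [0, 0, 0]
    - [0, 0, 0]
  slide:
    - [4, -11, -18]
    - [0, 0, -15]
    - [0, 0, -3]
    - [0, 0, 0]
  gripper: [44, 44, 44, 44]

```text
clock: 15.28
eef_pos: [502.4, 298.2, 54.2]
tool_rot: [-3.139, -0.001, 0.08]
force: [-0.3, 0.4, -0.5]
width: 51.2
```

Aligned. Lowering.

Request:
arm_command:
  rot:
    - [0, 0, 0]
    - [0, 0, 0]
    - [0, 0, 0]
    - [0, 0, 0]
  slide:
    - [-0.5, 0.5, -8]
    - [-0.5, 0.5, -7]
    - [0, 0, -4]
    - [0, 0, 0]
  gripper: [44, 44, 44, 44]

```text
clock: 15.62
eef_pos: [503.3, 299.3, 36.9]
tool_rot: [-3.137, -0.005, 0.079]
force: [0.7, 0.6, -1.0]
width: 50.8
```

Request:
arm_command:
  rot:
    - [0, 0, 0]
    - [0, 0, 0]
  slide:
    - [0, 0.5, -4]
    - [0, 0, 0]
  gripper: [44, 44]

```text
clock: 15.78
eef_pos: [503.6, 300.1, 33.0]
tool_rot: [-3.137, -0.006, 0.079]
force: [0.4, -0.3, -2.1]
width: 51.0
```

Request:
arm_command:
  rot:
    - [0, 0, 0]
    - [0, 0, 0]
    - [0, 0, 0]
    - [0, 0, 0]
    - [0, 0, 0]
  slide:
    - [0, 0, -1]
    - [0, 0, 0]
    - [0, 0, 0]
    - [0, 0, 0]
    - [0, 0, 25]
  gripper: [44, 66, 66, 66, 66]

```text
clock: 16.2
eef_pos: [501.8, 299.5, 54.7]
tool_rot: [-3.139, -0.001, 0.079]
force: [-0.7, 0.4, -0.2]
width: 66.2
```

Request:
arm_command:
  rot:
    - [0, 0, 0]
    - [0, 0, 0]
    - [0, 0, 0]
    - [0, 0, 0]
    - [0, 0, 0]
  slide:
    - [0, 0, 25]
    - [0, 0, 35]
    - [0, -30, 35]
    - [0, -35, 20]
    - [0, 0, 0]
  gripper: [66, 66, 66, 66, 66]

```text
clock: 16.62
eef_pos: [503.2, 237.3, 174.1]
tool_rot: [-3.137, -0.006, 0.084]
force: [0.5, -1.0, -0.1]
width: 65.8
```

```bash
python3 - <<'E'
from h import *
s=telemetry.read_state();print(s['eef_pos'],s['tool_rot'])
snap("wrist","w8");cups("w8");snap("top","t8");cups("t8",45)
E
```

```text
[503.20500028 237.31561197 174.14134702] [-3.13734641 -0.00633726  0.08370539]
w8 px [329. 156.] n 1208 z 62.9 ctr 504.5 300.7 sz 52 52 ang 4.7 [230. 229. 226.]
w8 px [164. 125.] n 185 z 61.8 ctr 383.6 311.3 sz 5 10 ang 2.2 [185. 160. 106.]
w8 px [326. 269.] n 1742 z 62.8 ctr 511.7 210.7 sz 52 52 ang 4.7 [214. 214. 210.]
w8 px [182. 288.] n 176 z 61.5 ctr 393.4 182.0 sz 5 10 ang 49.8 [178. 153. 101.]
t8 px [118. 122.] n 327 z 54.4 ctr 868.1 458.7 sz 48 49 ang 57.7 [252. 201.  53.]
t8 px [152. 123.] n 335 z 54.8 ctr 868.3 378.8 sz 48 50 ang 35.5 [252. 201.  53.]
t8 px [186. 123.] n 332 z 54.6 ctr 867.3 299.2 sz 48 50 ang 40.0 [251. 201.  52.]
t8 px [220. 124.] n 333 z 54.0 ctr 868.1 220.1 sz 49 48 ang 67.8 [251. 201.  52.]
t8 px [368. 137.] n 156 z 51.4 ctr 844.1 -128.1 sz 53 53 ang 30.4 [220.  64.  64.]
t8 px [297. 166.] n 133 z 62.2 ctr 768.5 34.4 sz 7 75 ang 29.1 [45. 96. 80.]
t8 px [616. 207.] n 301 z 56.6 ctr 689.9 -687.9 sz 44 46 ang 80.4 [171. 138. 132.]
t8 px [ 47. 209.] n 196 z 54.2 ctr 654.7 597.0 sz 29 50 ang 29.0 [252. 198.  56.]
t8 px [344. 229.] n 529 z 52.3 ctr 624.6 -74.5 sz 52 52 ang 68.1 [252. 196. 163.]
t8 px [588. 240.] n 321 z 56.9 ctr 612.1 -618.1 sz 44 47 ang 83.5 [172. 140. 133.]
t8 px [  9. 242.] n 377 z 54.2 ctr 576.5 668.1 sz 49 46 ang 9.3 [211. 146.  36.]
t8 px [627. 273.] n 325 z 57.0 ctr 542.4 -695.1 sz 46 44 ang 62.5 [173. 142. 135.]
t8 px [212. 276.] n 243 z 62.2 ctr 510.1 210.6 sz 52 53 ang 4.7 [241. 240. 235.]
t8 px [352. 309.] n 170 z 51.8 ctr 448.1 -94.2 sz 52 52 ang 36.2 [164.  98. 199.]
t8 px [597. 308.] n 346 z 57.3 ctr 462.0 -625.1 sz 46 46 ang 58.1 [173. 142. 134.]
t8 px [634. 343.] n 224 z 56.6 ctr 392.8 -692.8 sz 29 46 ang 84.6 [141. 110.  99.]
t8 px [602. 466.] n 183 z 62.0 ctr 150.0 -609.4 sz 20 72 ang 34.2 [129. 140. 139.]
```

View pics/w8.png

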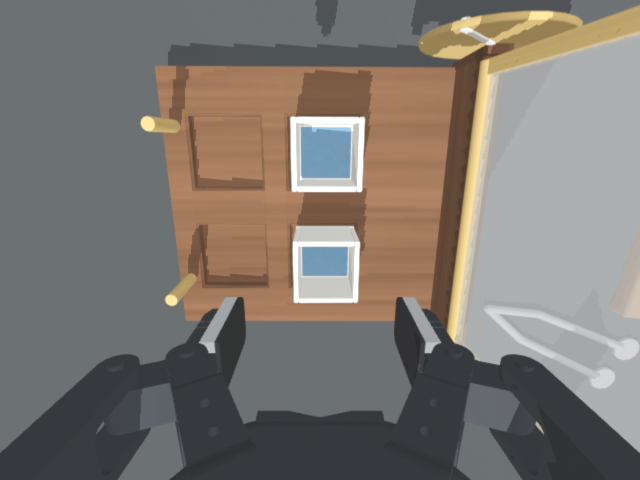

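Request:
arm_command:
  rot:
    - [0, 0, -3]
    - [0, 0, -3]
    - [0, 0, -3]
    - [0, 0, -3]
    - [0, 0, -3]
  slide:
    - [13, -35, 0]
    - [13, -35, -5]
    - [13, -35, -5]
    - [13, -35, -5]
    - [13, -35, -5]
  gripper: [75, 75, 75, 75, 75]

```text
clock: 17.13
eef_pos: [563.0, 81.8, 147.2]
tool_rot: [-3.123, 0.004, -0.155]
force: [1.1, -0.2, -0.2]
width: 75.2
```

Request:
arm_command:
  rot:
    - [0, 0, -3]
    - [0, 0, -3]
    - [0, 0, -3]
    - [0, 0, -2]
    - [0, 0, 0]
  slide:
    - [13, -35, -8]
    - [13, -35, -8]
    - [13, -35, -8]
    - [5, -5, -5]
    - [0, 0, 0]
  gripper: [75, 75, 75, 75, 75]

```text
clock: 17.55
eef_pos: [608.8, -38.1, 110.6]
tool_rot: [-3.128, 0.007, -0.363]
force: [0.4, 0.9, 0.1]
width: 74.6
```

```bash
python3 - <<'E'
from h import *
s=telemetry.read_state();print(s['eef_pos'],s['tool_rot'],s['qpos'].round(3))
snap("wrist","w9");cups("w9")
E
```

```text
[608.84105471 -38.07277959 110.59320863] [-3.12755467  0.00723505 -0.36312315] [-0.293  0.787  0.536  1.747 -0.569  0.772  0.172]
w9 px [364. 301.] n 6306 z 52.3 ctr 626.3 -74.8 sz 53 52 ang 67.8 [253. 223. 197.]
w9 px [131. 363.] n 221 z 51.4 ctr 458.4 -63.2 sz 6 13 ang 58.6 [146.  92. 177.]
w9 px [149. 437.] n 246 z 51.6 ctr 440.6 -121.4 sz 9 19 ang 51.0 [168. 108. 200.]
```

Request:
arm_command:
  rot:
    - [-0.7, -0.3, -1]
    - [0, 0, 0]
    - [0, 0, 0]
    - [0, 0, 0]
  slide:
    - [17, -36, -15]
    - [0, 0, -15]
    - [0, 0, -10]
    - [0, 0, 0]
  gripper: [75, 75, 75, 75]

```text
clock: 17.93
eef_pos: [624.3, -63.6, 69.4]
tool_rot: [-3.134, 0.002, -0.367]
force: [-0.5, -0.0, 0.4]
width: 74.8
```

Request:
arm_command:
  rot:
    - [-0.3, 0, -0.8]
    - [0, 0, 0]
    - [0, 0, 0]
  slide:
    - [1.5, -10, -12]
    - [0, 0, -5]
    - [0, 0, 0]
  gripper: [75, 75, 75]

```text
clock: 18.18
eef_pos: [625.5, -68.9, 51.1]
tool_rot: [-3.137, 0.002, -0.375]
force: [0.5, 0.5, 0.0]
width: 75.2
```

Request:
arm_command:
  rot:
    - [0, 0, -0.5]
    - [0, 0, 0]
    - [0, 0, 0]
    - [0, 0, 0]
    - [0, 0, 0]
  slide:
    - [0, -7, -10]
    - [0, -1, -12]
    - [0, 0, -8]
    - [0, 0, 0]
    - [0, 0, 0]
  gripper: [75, 75, 75, 75, 75]

```text
clock: 18.6
eef_pos: [625.6, -76.6, 18.6]
tool_rot: [-3.136, 0.001, -0.383]
force: [-0.8, 0.2, 0.8]
width: 74.7
```

Request:
arm_command:
  rot:
    - [0, 0, 0]
    - [0, 0, 0]
    - [0, 0, 0]
    - [0, 0, 0]
    - [0, 0, 0]
  slide:
    - [0, 2, 0]
    - [0, 0, 0]
    - [0, 0, 0]
    - [0, 0, 0]
    - [0, 0, 0]
  gripper: [44, 44, 44, 44, 44]

```text
clock: 19.02
eef_pos: [626.3, -74.1, 19.5]
tool_rot: [-3.135, -0.0, -0.383]
force: [-0.3, 0.6, -0.7]
width: 51.6
```

Request:
arm_command:
  rot:
    - [0, 0, 0]
    - [0, 0, 4]
    - [0, 0, 4]
    - [0, 0, 4]
    - [0, 0, 4]
  slide:
    - [0, 0, 20]
    - [0, 0, 20]
    - [-12, 20, 10]
    - [-14, 25, 0]
    - [-14, 25, 0]
  gripper: [44, 44, 44, 44, 44]

```text
clock: 19.43
eef_pos: [587.7, -11.2, 71.8]
tool_rot: [3.139, -0.007, -0.102]
force: [0.5, 0.5, 0.0]
width: 51.4
```

Request:
arm_command:
  rot:
    - [0, 0, 4]
    - [0, 0, 1.5]
    - [-6.5, 0, 0]
    - [-6.5, 0, 0]
    - [-6.5, 0, 0]
  slide:
    - [-10, 15, 30]
    - [-5, 8, 30]
    - [0, 0, 0]
    - [0, 0, 0]
    - [0, 0, 0]
  gripper: [44, 44, 44, 44, 44]

```text
clock: 19.85
eef_pos: [568.8, 9.9, 138.7]
tool_rot: [2.797, -0.011, -0.011]
force: [0.3, -0.1, -2.6]
width: 51.3
```

Request:
arm_command:
  rot:
    - [-6.5, 0, 0]
    - [-6.5, 0, 0]
    - [-6.5, 0, 0]
    - [-6, 0, 0]
    - [0, 0, 0]
  slide:
    - [0, 0, 0]
    - [0, 0, 0]
    - [0, 0, 0]
    - [0, 0, 0]
    - [0, 0, 0]
  gripper: [44, 44, 44, 44, 44]

```text
clock: 20.27
eef_pos: [571.9, 20.8, 138.5]
tool_rot: [2.331, -0.022, 0.015]
force: [-1.1, 1.4, -1.7]
width: 51.1
```

```bash
python3 - <<'E'
from h import *
s=telemetry.read_state();print(s['eef_pos'],s['tool_rot'],s['qpos'].round(3))
E
```

```text
[571.91023667  20.77081625 138.480977  ] [ 2.33093845 -0.02170294  0.01482339] [-1.019  1.118  0.991  1.741 -0.104  0.842 -0.217]
```

Request:
arm_command:
  rot:
    - [7, 0, 0]
    - [7, 0, 0]
    - [7, 0, 0]
    - [7, 0, 0]
    - [7, 0, 0]
  slide:
    - [0, 0, 0]
    - [0, 0, 0]
    - [0, 0, 0]
    - [0, 0, 0]
    - [0, 0, 0]
  gripper: [44, 44, 44, 44, 44]

```text
clock: 20.68
eef_pos: [572.1, 32.1, 132.0]
tool_rot: [2.952, -0.033, 0.029]
force: [-0.3, 0.7, -2.3]
width: 51.0
```

Request:
arm_command:
  rot:
    - [7, 0, 0]
    - [7, 0, 0]
    - [7, 0, 0]
    - [7, 0, 0]
    - [7, 0, 0]
  slide:
    - [0, 0, 0]
    - [0, 0, 0]
    - [0, 0, 0]
    - [0, 0, 0]
    - [0, 0, 0]
  gripper: [44, 44, 44, 44, 44]

```text
clock: 21.1
eef_pos: [578.2, 24.1, 152.5]
tool_rot: [-2.71, -0.082, -0.013]
force: [-0.7, -0.6, -2.0]
width: 51.1
```

```bash
python3 - <<'E'
from h import *
s=telemetry.read_state();print(s['eef_pos'],s['tool_rot'],s['qpos'].round(3))
E
```

```text
[578.15827882  24.10027539 152.48132583] [-2.70980193 -0.0822458  -0.01338883] [ 0.114  0.656  0.085  1.867 -0.747  0.767  0.772]
```

Request:
arm_command:
  rot:
    - [7, 0, 0]
    - [7, 0, 0]
    - [7, 0, 0]
    - [0, 0, 0]
    - [0, 0, 0]
  slide:
    - [0, 0, 0]
    - [0, 0, 0]
    - [0, 0, 0]
    - [0, 0, 0]
    - [0, 0, 0]
  gripper: [44, 44, 44, 44, 44]

```text
clock: 21.52
eef_pos: [581.6, -0.2, 162.2]
tool_rot: [-2.341, -0.097, -0.081]
force: [0.3, 0.5, -0.1]
width: 51.4
```

```bash
python3 - <<'E'
from h import *
s=telemetry.read_state();print(s['eef_pos'],s['tool_rot'],s['qpos'].round(3))
E
```

```text
[ 5.81590394e+02 -1.88021341e-01  1.62157595e+02] [-2.34122769 -0.09659518 -0.08060228] [ 0.436  0.784 -0.08   1.813 -0.921  0.989  1.037]
```

Request:
arm_command:
  rot:
    - [-7, 0, 0]
    - [-7, 1, 1]
    - [-7, 1, 1]
    - [-7, 1, 1]
    - [-7, 1, 1]
  slide:
    - [0, 0, 0]
    - [0, 0, 0]
    - [0, 0, 0]
    - [0, 0, 0]
    - [0, 0, 0]
  gripper: [44, 44, 44, 44, 44]

```text
clock: 21.93
eef_pos: [581.9, -13.4, 167.7]
tool_rot: [-2.968, -0.067, 0.021]
force: [-0.2, 1.1, -2.6]
width: 51.1
```

Request:
arm_command:
  rot:
    - [-7, 0.5, 0]
    - [-4, 0.5, 0]
    - [0, 0, 0]
    - [0, 0, 0]
    - [0, 0, 0]
  slide:
    - [0, 0, 0]
    - [0, 0, 0]
    - [0, 0, -25]
    - [0, 0, -25]
    - [0, 0, 0]
  gripper: [44, 44, 44, 44, 44]

```text
clock: 22.35
eef_pos: [588.9, 13.8, 135.4]
tool_rot: [3.119, -0.083, 0.074]
force: [-0.7, 0.7, -1.8]
width: 51.1
```

Request:
arm_command:
  rot:
    - [1.3, 4.7, -4]
    - [0, 0, 0]
    - [0, 0, 0]
    - [0, 0, 0]
  slide:
    - [-10, 5, -20]
    - [0, 0, -30]
    - [0, 0, -20]
    - [0, 0, 0]
  gripper: [44, 44, 44, 44]

```text
clock: 22.68
eef_pos: [581.7, 28.3, 75.4]
tool_rot: [-3.133, -0.017, 0.012]
force: [-1.2, 0.0, -1.4]
width: 51.4
```

Request:
arm_command:
  rot:
    - [-0.5, 1, -0.7]
    - [0, 0, 0]
    - [0, 0, 0]
    - [0, 0, 0]
  slide:
    - [-5, -5, -20]
    - [0, 0, -20]
    - [0, 0, -8]
    - [0, 0, 0]
  gripper: [44, 44, 44, 44]

```text
clock: 23.02
eef_pos: [581.4, 26.6, 37.2]
tool_rot: [-3.14, -0.015, 0.003]
force: [-0.5, 0.7, -0.5]
width: 50.9
```

Request:
arm_command:
  rot:
    - [0, 0.8, 0]
    - [0, 0, 0]
    - [0, 0, 0]
    - [0, 0, 0]
  slide:
    - [0, 0, -10]
    - [0, 0, -8]
    - [0, 0, 0]
    - [0, 0, 0]
  gripper: [44, 44, 44, 44]

```text
clock: 23.35
eef_pos: [585.3, 27.4, 23.9]
tool_rot: [-3.139, -0.01, 0.004]
force: [0.6, 0.7, -0.8]
width: 51.2
```

Request:
arm_command:
  rot:
    - [0, 0.5, 0]
    - [0, 0, 0]
    - [0, 0, 0]
  slide:
    - [0, 0, -4]
    - [0, 0, -2]
    - [0, 0, 0]
  gripper: [44, 44, 44]

```text
clock: 23.6
eef_pos: [586.1, 27.3, 18.7]
tool_rot: [-3.139, -0.002, 0.004]
force: [-0.5, 0.7, 0.2]
width: 51.6
```

Request:
arm_command:
  rot:
    - [0, 0, 0]
    - [0, 0, 0]
    - [0, 0, 0]
    - [0, 0, 0]
    - [0, 0, 0]
  slide:
    - [0, 0, 0]
    - [0, 0, 0]
    - [0, 0, 0]
    - [0, 0, 20]
    - [0, 0, 30]
  gripper: [75, 75, 75, 75, 75]

```text
clock: 24.02
eef_pos: [582.2, 27.0, 64.8]
tool_rot: [-3.139, 0.008, 0.004]
force: [0.0, 0.4, -0.3]
width: 75.0
```

Request:
arm_command:
  rot:
    - [0, 0, 0]
    - [-7, 0, 0]
    - [-7, 0, 0]
    - [-7, 0, 0]
    - [-7, 0, 0]
  slide:
    - [0, 0, 30]
    - [0, 8, 10]
    - [0, 8, 0]
    - [0, 8, 0]
    - [0, 8, 0]
  gripper: [75, 75, 75, 75, 75]

```text
clock: 24.43
eef_pos: [589.3, 36.0, 119.9]
tool_rot: [2.65, -0.026, -0.034]
force: [0.7, -0.1, -1.7]
width: 75.3
```

Request:
arm_command:
  rot:
    - [-7, 0, 0]
    - [-6, 0, 0]
    - [-4, 0, 0]
    - [0, 0, 0]
    - [0, 0, 0]
  slide:
    - [0, 8, 0]
    - [0, 0, 0]
    - [0, 0, 0]
    - [0, 0, 0]
    - [0, 0, 0]
  gripper: [75, 75, 75, 75, 75]

```text
clock: 24.85
eef_pos: [591.8, 58.7, 116.7]
tool_rot: [2.338, -0.038, 0.001]
force: [-0.8, -1.3, 0.8]
width: 74.5
```

```bash
python3 - <<'E'
from h import *
s=telemetry.read_state();print(s['eef_pos'],s['tool_rot'],s['qpos'].round(3))
snap("wrist","w10");cups("w10");snap("scene","s10");cups("s10",45)
E
```

```text
[591.76842702  58.749045   116.72907816] [ 2.33834362e+00 -3.78311296e-02  7.34580872e-04] [-1.005  1.143  0.922  1.641 -0.076  0.909 -0.322]
w10 px [306. 208.] n 5074 z 51.8 ctr 587.0 27.3 sz 52 55 ang 0.3 [250. 220. 200.]
w10 px [163. 284.] n 1777 z 51.1 ctr 450.0 -94.1 sz 55 54 ang 36.6 [147.  92. 179.]
s10 px [532.  99.] n 225 z 55.3 ctr 429.6 678.1 sz 49 50 ang 18.1 [247. 187.  42.]
s10 px [525. 127.] n 249 z 55.8 ctr 498.8 599.4 sz 47 51 ang 85.1 [248. 187.  43.]
s10 px [568. 139.] n 263 z 55.2 ctr 579.2 669.5 sz 51 50 ang 21.4 [196. 136.  31.]
s10 px [562. 169.] n 295 z 55.3 ctr 649.2 589.3 sz 50 50 ang 17.0 [197. 136.  32.]
s10 px [  8. 193.] n 144 z 61.8 ctr 141.5 -597.0 sz 18 63 ang 55.7 [128. 136. 137.]
s10 px [266. 212.] n 192 z 52.2 ctr 449.0 -94.6 sz 52 54 ang 35.9 [139.  77. 170.]
s10 px [342. 238.] n 521 z 53.1 ctr 585.7 26.6 sz 55 53 ang 0.1 [234. 179. 149.]
s10 px [584. 265.] n 401 z 55.5 ctr 870.0 456.8 sz 51 49 ang 83.9 [250. 186.  38.]
s10 px [555. 279.] n 417 z 55.1 ctr 869.5 376.9 sz 52 46 ang 2.8 [250. 186.  39.]
s10 px [ 13. 286.] n 177 z 48.7 ctr 387.8 -629.7 sz 38 40 ang 24.6 [245. 213. 219.]
s10 px [524. 295.] n 454 z 55.2 ctr 871.4 297.2 sz 52 51 ang 35.4 [248. 186.  41.]
s10 px [493. 311.] n 472 z 55.2 ctr 870.1 217.6 sz 50 49 ang 44.9 [249. 185.  42.]
s10 px [ 22. 316.] n 425 z 57.9 ctr 464.3 -625.6 sz 46 46 ang 24.5 [156. 121. 112.]
s10 px [ 31. 349.] n 205 z 48.1 ctr 538.4 -622.6 sz 39 40 ang 86.2 [246. 214. 220.]
s10 px [334. 377.] n 260 z 52.3 ctr 844.9 -128.7 sz 52 52 ang 31.4 [211.  56.  54.]
s10 px [ 40. 383.] n 528 z 58.0 ctr 614.0 -618.6 sz 48 46 ang 2.6 [156. 120. 111.]
s10 px [  4. 402.] n 116 z 48.6 ctr 618.5 -680.8 sz 19 37 ang 82.1 [239. 208. 214.]
s10 px [ 50. 420.] n 237 z 48.1 ctr 687.3 -613.7 sz 41 39 ang 62.7 [245. 213. 219.]
s10 px [  9. 441.] n 501 z 58.0 ctr 693.3 -683.9 sz 35 49 ang 80.9 [147. 113. 105.]
```

View pics/s10.png

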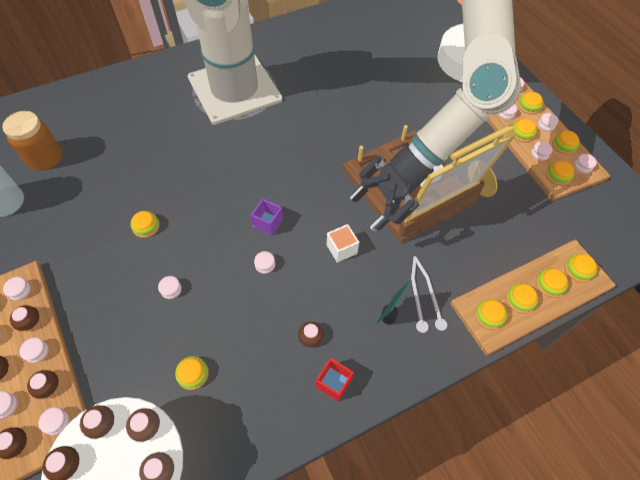

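Request:
arm_command:
  rot:
    - [7, 0, 0]
    - [7, 0.5, 0]
    - [7, 0.5, 0]
    - [7, 0.5, 0]
    - [7, 0.5, 0]
  slide:
    - [-3, -7, 0]
    - [0, -7, 0]
    - [0, -7, 0]
    - [0, -7, 0]
    - [0, -7, 0]
  gripper: [75, 75, 75, 75, 75]

```text
clock: 25.37
eef_pos: [588.1, 24.1, 114.5]
tool_rot: [2.965, -0.003, -0.004]
force: [-0.1, -0.8, -1.9]
width: 75.2
```

Request:
arm_command:
  rot:
    - [7, 0, 0]
    - [4, 0, 0]
    - [0, 0, 0]
    - [0, 0, 0]
  slide:
    - [0, 0, -10]
    - [0, 0, -10]
    - [0, 0, 0]
    - [0, 0, 0]
  gripper: [75, 75, 75, 75]

```text
clock: 25.7
eef_pos: [591.6, -0.9, 109.1]
tool_rot: [-3.12, -0.027, -0.043]
force: [1.0, -0.1, -0.1]
width: 74.9
```

Request:
arm_command:
  rot:
    - [-1.2, 1.5, 2.4]
    - [0, 0, 0]
    - [0, 0, 0]
    - [0, 0, 0]
  slide:
    - [-5, 20, -15]
    - [0, 0, -20]
    - [0, 0, -8]
    - [0, 0, 0]
  gripper: [75, 75, 75, 75]

```text
clock: 26.03
eef_pos: [588.1, 17.8, 70.5]
tool_rot: [3.135, -0.009, -0.002]
force: [-0.2, 1.1, 0.6]
width: 75.1
```

Request:
arm_command:
  rot:
    - [0.3, 0.5, 0]
    - [0, 0, 0]
    - [0, 0, 0]
    - [0, 0, 0]
  slide:
    - [-2, 9, -15]
    - [0, 0, -12]
    - [0, 0, -6]
    - [0, 0, 0]
  gripper: [75, 75, 75, 75]

```text
clock: 26.37
eef_pos: [586.4, 31.2, 36.2]
tool_rot: [3.139, -0.001, 0.004]
force: [-0.4, 0.1, 0.0]
width: 75.0
```

Request:
arm_command:
  rot:
    - [0, 0, 0]
    - [0, 0, 0]
    - [0, 0, 0]
    - [0, 0, 0]
    - [0, 0, 0]
  slide:
    - [0, -4, -8]
    - [0, 0, -8]
    - [0, 0, 0]
    - [0, 0, 0]
    - [0, 0, 0]
  gripper: [75, 75, 75, 44, 44]

```text
clock: 26.78
eef_pos: [586.4, 25.6, 18.3]
tool_rot: [3.138, -0.0, 0.002]
force: [0.2, 0.5, 0.0]
width: 52.0
```

Request:
arm_command:
  rot:
    - [0, 0, 0]
    - [0, 0, 0]
    - [0, 0, 0]
    - [0, 0, 0]
    - [0, 0, 0]
  slide:
    - [0, 0, 0]
    - [0, 0, 0]
    - [0, 0, 0]
    - [0, 0, 20]
    - [0, 0, 20]
  gripper: [44, 44, 44, 44, 44]

```text
clock: 27.2
eef_pos: [583.8, 24.8, 56.5]
tool_rot: [3.137, 0.006, 0.001]
force: [0.1, -0.0, -0.6]
width: 51.0
```

Request:
arm_command:
  rot:
    - [0, 0, 0]
    - [0, 0, 0]
    - [0, 0, 0]
    - [0, 0, 0]
    - [0, 0, 0]
  slide:
    - [-20, -10, 0]
    - [-20, -10, 0]
    - [-16, -6, 0]
    - [0, 0, -10]
    - [0, 0, 0]
  gripper: [44, 44, 44, 44, 44]

```text
clock: 27.62
eef_pos: [530.5, -1.1, 51.4]
tool_rot: [3.138, -0.006, 0.003]
force: [0.4, 0.2, -1.0]
width: 51.2
```

Request:
arm_command:
  rot:
    - [0, 0, 0]
    - [0, 0, 0]
    - [0, 0, 0]
    - [0, 0, 0]
    - [0, 0, 0]
  slide:
    - [0, 0, -10]
    - [0, 0, -10]
    - [0, 0, -5]
    - [0, 0, 0]
    - [0, 0, 0]
  gripper: [44, 44, 44, 44, 44]

```text
clock: 28.03
eef_pos: [533.7, 0.4, 22.4]
tool_rot: [3.138, -0.008, 0.005]
force: [0.2, -0.3, -0.9]
width: 50.8
```

Request:
arm_command:
  rot:
    - [0, 0, 0]
    - [0, 0, 0]
    - [0, 0, 0]
    - [0, 0, 0]
    - [0, 0, 0]
  slide:
    - [0, 0, -3]
    - [0, 0, 0]
    - [0, 0, 0]
    - [0, 0, 0]
    - [0, 0, 0]
  gripper: [44, 44, 75, 75, 75]

```text
clock: 28.45
eef_pos: [535.0, 0.7, 19.3]
tool_rot: [3.138, -0.009, 0.006]
force: [0.4, -0.2, -0.5]
width: 74.8
```

Request:
arm_command:
  rot:
    - [0, 0, 0]
    - [0, 0, 0]
    - [0, 0, 0]
    - [-7, 0, 0]
    - [-7, 0, 0]
  slide:
    - [0, 0, 20]
    - [0, 0, 35]
    - [0, 0, 35]
    - [0, 8, 10]
    - [0, 8, 0]
  gripper: [75, 75, 75, 75, 75]

```text
clock: 28.87
eef_pos: [534.6, 0.4, 123.5]
tool_rot: [2.91, -0.012, -0.022]
force: [-0.1, 0.8, -2.5]
width: 75.3
```

Request:
arm_command:
  rot:
    - [-7, 0, 0]
    - [-7, 0, 0]
    - [-7, 0, 0]
    - [-7, 0, 0]
    - [-3, 0, 0]
  slide:
    - [0, 8, 0]
    - [0, 8, 0]
    - [0, 5, 0]
    - [0, 0, 0]
    - [0, 0, 0]
  gripper: [75, 75, 75, 75, 75]

```text
clock: 29.28
eef_pos: [541.2, 28.4, 131.1]
tool_rot: [2.353, -0.046, 0.001]
force: [-0.1, 1.3, -0.4]
width: 74.5
```

```bash
python3 - <<'E'
from h import *
s=telemetry.read_state();print(s['eef_pos'],s['tool_rot'],s['qpos'].round(3))
snap("wrist","w11");cups("w11");snap("scene","s11")
E
```

```text
[541.24053765  28.38387274 131.12712361] [ 2.35282090e+00 -4.64996243e-02  1.23085951e-03] [-1.052  1.079  0.952  1.825 -0.077  0.786 -0.298]
w11 px [302. 186.] n 5372 z 51.9 ctr 535.1 2.7 sz 52 54 ang 0.7 [249. 214. 193.]
w11 px [209. 258.] n 2025 z 51.2 ctr 449.7 -93.7 sz 54 53 ang 36.3 [141.  88. 173.]
w11 px [613. 258.] n 1300 z 51.3 ctr 842.8 -128.6 sz 47 55 ang 31.4 [192.  69.  66.]
w11 px [130. 365.] n 162 z 53.6 ctr 143.7 -595.3 sz 11 52 ang 59.0 [180. 181. 175.]
```

View pics/s11.png

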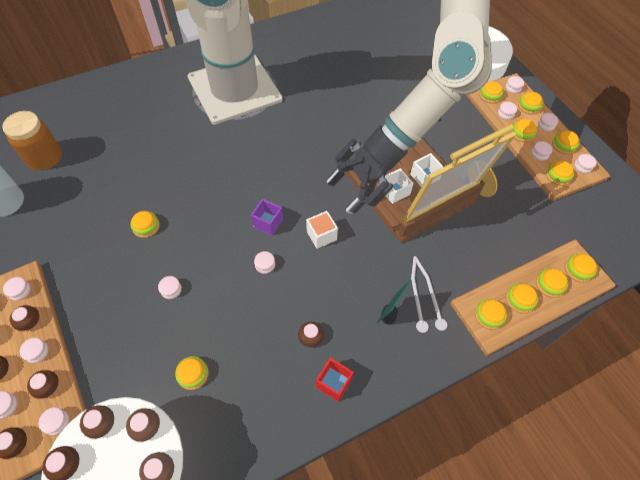

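Request:
arm_command:
  rot:
    - [0, 2.6, 0]
    - [0, 0, 0]
    - [0, 0, 0]
  slide:
    - [-6, 22, -22]
    - [0, 8, -22]
    - [0, 0, 0]
  gripper: [78, 78, 78]

```text
clock: 29.63
eef_pos: [534.7, 55.5, 88.0]
tool_rot: [2.361, -0.0, -0.005]
force: [-0.1, 0.5, -0.4]
width: 78.1
```

Request:
arm_command:
  rot:
    - [0, 0, 0]
    - [0, 0, 0]
    - [0, 0, 0]
    - [0, 0, 0]
    - [0, 0, 0]
  slide:
    - [0, -12, -12]
    - [0, -12, -12]
    - [0, -12, -12]
    - [0, -12, -12]
    - [0, 0, 0]
  gripper: [78, 78, 78, 78, 78]

```text
clock: 30.05
eef_pos: [536.6, -1.6, 47.5]
tool_rot: [2.371, -0.009, -0.017]
force: [-0.8, -1.2, 0.7]
width: 78.2
```

Request:
arm_command:
  rot:
    - [-0.5, 0.5, 1]
    - [0, 0, 0]
    - [0, 0, 0]
    - [0, 0, 0]
  slide:
    - [-1.5, -4, -14]
    - [0, -3, -12]
    - [0, 0, -4]
    - [0, 0, 0]
  gripper: [78, 78, 78, 78]

```text
clock: 30.38
eef_pos: [537.1, -13.2, 23.5]
tool_rot: [2.368, -0.008, -0.01]
force: [0.0, 0.3, 0.2]
width: 77.5
```

Request:
arm_command:
  rot:
    - [0, 0.4, 0.5]
    - [0, 0, 0]
    - [0, 0, 0]
  slide:
    - [-2, 1, -6]
    - [0, 1, -3]
    - [0, 0, 0]
  gripper: [78, 78, 78]

```text
clock: 30.63
eef_pos: [536.5, -10.4, 15.8]
tool_rot: [2.37, -0.003, -0.001]
force: [0.0, 0.1, -1.7]
width: 77.7
```

Request:
arm_command:
  rot:
    - [0, 0, 0]
    - [0, 0, 0]
    - [0, 0, 0]
    - [0, 0, 0]
    - [0, 0, 0]
  slide:
    - [0, 0, 0]
    - [0, 0, 0]
    - [0, 0, 0]
    - [0, 0, 0]
    - [0, 0, 0]
  gripper: [44, 44, 44, 44, 44]

```text
clock: 31.05
eef_pos: [537.2, -8.7, 16.2]
tool_rot: [2.371, -0.004, 0.002]
force: [-1.0, -0.3, -0.8]
width: 51.3
```

```bash
python3 - <<'E'
from h import *
s=telemetry.read_state();print(s['eef_pos'],s['tool_rot'],s['qpos'].round(3))
snap("wrist","w12");snap("scene","s12",(200,100,480,310),2.5)
E
```

```text
[537.17162052  -8.69825651  16.20411669] [ 2.37074446e+00 -4.14301284e-03  1.84734526e-03] [-0.94   1.228  0.832  1.852 -0.144  0.605 -0.294]
```

View pics/w12.png

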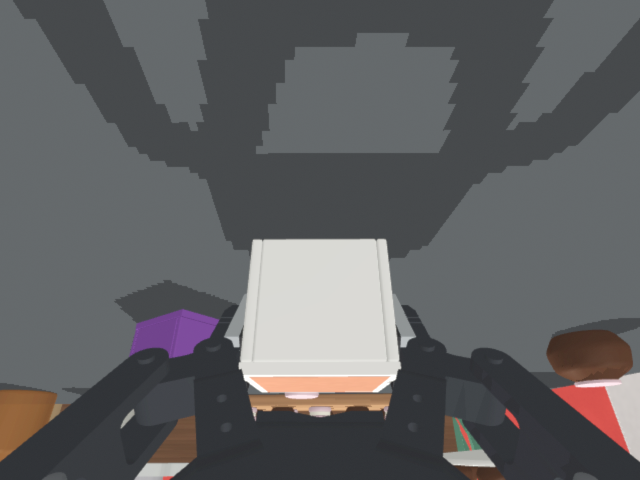

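View pics/s12.png

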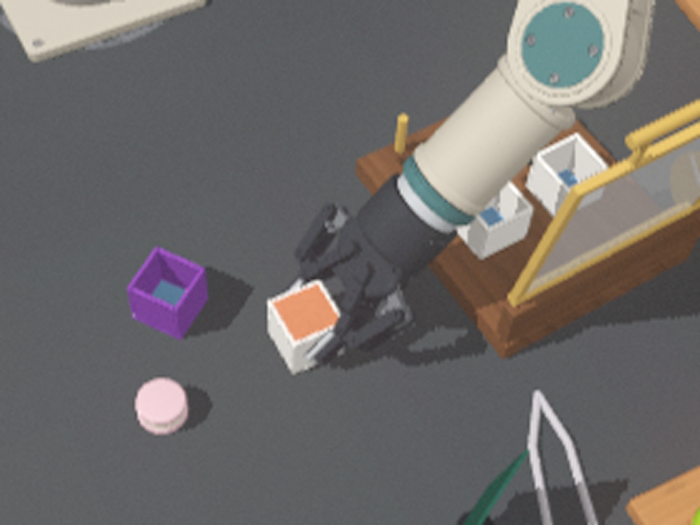

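Request:
arm_command:
  rot:
    - [0, 0, 0]
    - [0, 0, 0]
    - [0, 0, 0]
    - [7, 0, 0]
    - [7, 0, 0]
  slide:
    - [0, 0, 25]
    - [0, 0, 35]
    - [0, 0, 35]
    - [0, 0, 10]
    - [0, 0, 0]
  gripper: [44, 44, 44, 44, 44]

```text
clock: 31.57
eef_pos: [535.6, -2.1, 117.0]
tool_rot: [2.614, 0.005, 0.02]
force: [-0.8, -1.6, -1.9]
width: 51.5
```

Request:
arm_command:
  rot:
    - [7, 0, 0]
    - [7, 0, 0]
    - [7, 0, 0]
    - [7, 0, 0]
    - [7, 0, 0]
  slide:
    - [0, 0, 0]
    - [0, 0, 0]
    - [0, 0, 0]
    - [0, 0, 0]
    - [0, 0, 0]
  gripper: [44, 44, 44, 44, 44]

```text
clock: 31.98
eef_pos: [538.5, 1.0, 123.5]
tool_rot: [-3.059, -0.024, 0.025]
force: [0.0, 0.1, -2.2]
width: 50.9
```

Request:
arm_command:
  rot:
    - [7, 0, 0]
    - [7, 0, 0]
    - [7, 0, 0]
    - [7, 0, 0]
    - [0, 0, 0]
  slide:
    - [0, 0, 0]
    - [0, 0, 0]
    - [0, 0, 0]
    - [0, 0, 0]
    - [0, 0, 0]
  gripper: [44, 44, 44, 44, 44]

```text
clock: 32.4
eef_pos: [540.2, -12.8, 126.8]
tool_rot: [-2.567, -0.044, -0.012]
force: [-1.4, -1.3, -0.9]
width: 51.4
```

Request:
arm_command:
  rot:
    - [6.5, 1.3, 0.5]
    - [6.5, 1.3, 0.5]
    - [0, 0, 0]
    - [0, 0, 0]
    - [0, 0, 0]
  slide:
    - [0, 0, -15]
    - [0, 0, -20]
    - [0, 0, -20]
    - [0, 0, -5]
    - [0, 0, 0]
  gripper: [44, 44, 44, 44, 44]

```text
clock: 32.82
eef_pos: [539.2, -21.2, 61.9]
tool_rot: [-2.341, 0.006, -0.01]
force: [0.2, -0.1, 0.7]
width: 51.2
```

```bash
python3 - <<'E'
from h import *
s=telemetry.read_state();print(s['eef_pos'],s['tool_rot'],s['qpos'].round(3))
snap("scene","s13",(200,100,480,310),2.5)
E
```

```text
[539.22330232 -21.23681204  61.85373753] [-2.34112139  0.00593654 -0.01010611] [ 0.53   0.961 -0.175  1.79  -0.76   0.919  1.024]
```

View pics/s13.png

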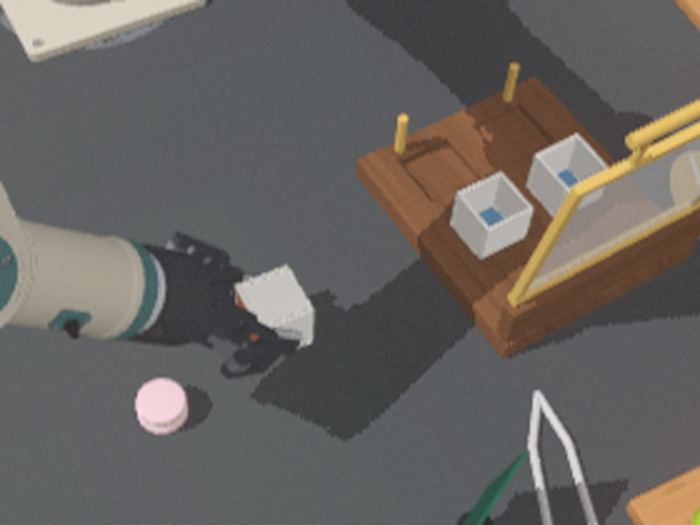

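Request:
arm_command:
  rot:
    - [0, 0, 0]
    - [0, 0, 0]
    - [0, 0, 0]
    - [0, 0, 0]
    - [0, 0, 0]
  slide:
    - [0, 0, -15]
    - [0, 0, -15]
    - [0, 0, -8]
    - [0, 0, 0]
    - [0, 0, 0]
  gripper: [44, 44, 44, 44, 44]

```text
clock: 33.28
eef_pos: [541.1, -16.6, 28.8]
tool_rot: [-2.346, -0.001, -0.0]
force: [0.9, -0.7, -1.4]
width: 51.4
```

Request:
arm_command:
  rot:
    - [0, 0, 0]
    - [0, 0, 0]
    - [0, 0, 0]
  slide:
    - [0, 0, -7]
    - [0, 0, -5]
    - [0, 0, 0]
  gripper: [44, 44, 44]

```text
clock: 33.53
eef_pos: [542.2, -15.8, 18.0]
tool_rot: [-2.347, -0.004, 0.002]
force: [0.5, 0.3, -1.7]
width: 51.2
```

Request:
arm_command:
  rot:
    - [0, 0, 0]
    - [0, 0, 0]
    - [0, 0, 0]
  slide:
    - [0, 0, -2]
    - [0, 0, -1.5]
    - [0, 0, 0]
  gripper: [44, 44, 44]

```text
clock: 33.78
eef_pos: [542.5, -16.0, 15.3]
tool_rot: [-2.346, -0.005, 0.002]
force: [-0.3, 0.0, -0.8]
width: 51.4
```

Request:
arm_command:
  rot:
    - [0, 0, 0]
    - [0, 0, 0]
    - [0, 0, 0]
    - [0, 0, 0]
    - [0, 0, 0]
  slide:
    - [0, 0, -1]
    - [0, 0, 0]
    - [0, 0, 0]
    - [0, 0, 0]
    - [0, -8, 8]
  gripper: [44, 78, 78, 78, 78]

```text
clock: 34.2
eef_pos: [541.8, -22.1, 23.1]
tool_rot: [-2.342, -0.004, 0.003]
force: [-0.4, -0.1, 0.1]
width: 77.6
```

Request:
arm_command:
  rot:
    - [0, 0, 0]
    - [0, 0, 0]
    - [0, 0, 0]
    - [-7, 0, 0]
    - [-7, 0, 0]
  slide:
    - [0, -15, 18]
    - [0, -15, 20]
    - [0, -10, 30]
    - [0, 5, 20]
    - [0, 5, 10]
  gripper: [78, 78, 78, 78, 78]

```text
clock: 34.62
eef_pos: [539.3, -67.0, 119.6]
tool_rot: [-2.589, 0.005, -0.017]
force: [1.0, 1.1, 0.5]
width: 77.9
```

```bash
python3 - <<'E'
from h import *
s=telemetry.read_state();print(s['eef_pos'],s['tool_rot'],s['qpos'].round(3))
snap("wrist","w14");cups("w14");snap("scene","s14",(200,100,480,310),2.5);cups("s14",45)
E
```

```text
[539.34364455 -66.97491178 119.64321703] [-2.58932152  0.00517936 -0.01686316] [ 0.415  0.765 -0.041  1.808 -0.635  0.897  0.849]
w14 px [282.  10.] n 1350 z 59.8 ctr 513.4 184.3 sz 52 5 ang 6.0 [225. 225. 222.]
w14 px [412.  27.] n 842 z 62.0 ctr 614.8 176.1 sz 16 53 ang 22.9 [105.  79.  61.]
w14 px [138.  19.] n 329 z 62.0 ctr 392.6 176.8 sz 10 8 ang 28.9 [224. 198. 137.]
w14 px [618. 155.] n 2206 z 61.4 ctr 765.2 39.4 sz 8 61 ang 28.2 [ 70. 120. 103.]
w14 px [324. 255.] n 5634 z 54.2 ctr 543.3 -25.4 sz 52 51 ang 0.3 [252. 252. 250.]
w14 px [157. 336.] n 962 z 52.0 ctr 437.3 -77.8 sz 52 13 ang 39.4 [176. 114. 209.]
w14 px [226. 370.] n 341 z 52.1 ctr 478.8 -102.0 sz 24 11 ang 71.7 [175. 115. 209.]
s14 px [493.  88.] n 213 z 56.0 ctr 349.9 608.5 sz 50 47 ang 64.3 [246. 185.  55.]
s14 px [532.  99.] n 225 z 55.3 ctr 428.7 677.3 sz 49 52 ang 76.6 [245. 184.  43.]
s14 px [526. 127.] n 245 z 55.4 ctr 499.4 601.0 sz 52 47 ang 33.6 [247. 184.  43.]
s14 px [568. 138.] n 258 z 55.5 ctr 578.4 668.8 sz 50 50 ang 36.8 [248. 183.  38.]
s14 px [425. 165.] n 249 z 62.4 ctr 501.7 298.2 sz 53 57 an
[... 657 characters left out ...]
3 49 ang 26.5 [248. 183.  40.]
s14 px [493. 311.] n 466 z 55.2 ctr 871.1 217.4 sz 52 50 ang 3.1 [248. 182.  41.]
s14 px [ 22. 316.] n 420 z 58.2 ctr 464.0 -625.5 sz 47 46 ang 28.3 [154. 120. 111.]
s14 px [ 31. 348.] n 216 z 48.4 ctr 540.0 -620.4 sz 43 38 ang 25.2 [241. 209. 215.]
s14 px [334. 377.] n 259 z 52.7 ctr 844.7 -128.8 sz 52 53 ang 31.4 [209.  54.  53.]
s14 px [ 40. 383.] n 523 z 58.0 ctr 612.7 -619.5 sz 46 47 ang 33.1 [155. 120. 111.]
s14 px [  4. 401.] n 108 z 48.3 ctr 618.2 -681.2 sz 19 39 ang 81.8 [238. 207. 212.]
s14 px [ 51. 419.] n 201 z 48.2 ctr 687.9 -616.1 sz 35 39 ang 53.0 [243. 211. 217.]
s14 px [  9. 441.] n 498 z 57.9 ctr 692.6 -683.1 sz 35 48 ang 82.8 [145. 113. 105.]
```

View pics/s14.png

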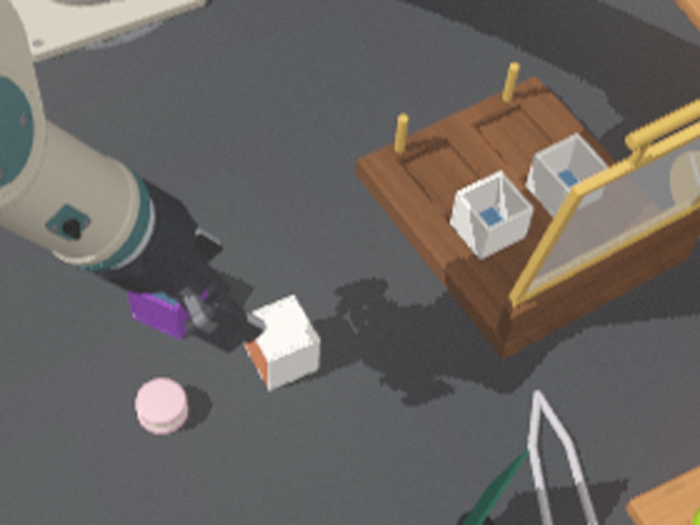

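Request:
arm_command:
  rot:
    - [-7, 0, 0]
    - [-7, 0, 0]
    - [-7, 0, 0]
    - [-7, 0, 0]
    - [-7, 0, 0]
  slide:
    - [0, 12, 3]
    - [0, 12, 0]
    - [0, 12, 0]
    - [0, 12, 0]
    - [0, 12, 0]
  gripper: [78, 78, 78, 78, 78]

```text
clock: 35.13
eef_pos: [540.1, -24.2, 124.3]
tool_rot: [3.103, -0.014, -0.036]
force: [0.9, -0.9, -1.1]
width: 77.5
```

Request:
arm_command:
  rot:
    - [-7, 0, 0]
    - [-7, 0, 0]
    - [-7, 0, 0]
    - [-7, 0, 0]
    - [-7, 0, 0]
  slide:
    - [0, 8, 0]
    - [0, 8, 0]
    - [0, 8, 0]
    - [0, 5, 0]
    - [0, 0, 0]
  gripper: [78, 78, 78, 78, 78]

```text
clock: 35.55
eef_pos: [542.5, 4.6, 129.5]
tool_rot: [2.501, -0.042, -0.022]
force: [0.4, -0.6, -1.3]
width: 78.2
```

Request:
arm_command:
  rot:
    - [-6, 1.2, 0.6]
    - [-2, 1.2, 0.6]
    - [0, 0, 0]
    - [0, 0, 0]
  slide:
    - [0, 10, -15]
    - [0, 10, -20]
    - [0, 0, -10]
    - [0, 0, 0]
  gripper: [78, 78, 78, 78]

```text
clock: 35.88
eef_pos: [543.0, 33.1, 77.8]
tool_rot: [2.344, 0.006, 0.02]
force: [-0.1, -0.6, -0.0]
width: 78.0
```

Request:
arm_command:
  rot:
    - [0, 0, -1]
    - [0, 0, 0]
    - [0, 0, 0]
    - [0, 0, 0]
    - [0, 0, 0]
  slide:
    - [0, -14, -10]
    - [0, -14, -10]
    - [0, -12, -10]
    - [0, -6, -8]
    - [0, 0, 0]
  gripper: [78, 78, 78, 78, 78]

```text
clock: 36.3
eef_pos: [541.9, -26.1, 43.0]
tool_rot: [2.348, 0.002, -0.018]
force: [-0.0, 0.2, 0.2]
width: 78.2
```

Request:
arm_command:
  rot:
    - [0, 0, 0.8]
    - [0, 0, 0]
    - [0, 0, 0]
    - [0, 0, 0]
  slide:
    - [1, -4, -10]
    - [0, -4, -10]
    - [0, 0, -4]
    - [0, 0, 0]
  gripper: [78, 78, 78, 78]

```text
clock: 36.63
eef_pos: [543.3, -40.3, 22.1]
tool_rot: [2.35, -0.003, -0.017]
force: [0.6, 0.7, -0.1]
width: 77.8
```

Request:
arm_command:
  rot:
    - [0, 0, 0.8]
    - [0, 0, 0]
    - [0, 0, 0]
  slide:
    - [0, 3, -5]
    - [0, 2, -2]
    - [0, 0, 0]
  gripper: [78, 78, 78]

```text
clock: 36.88
eef_pos: [544.1, -34.4, 15.3]
tool_rot: [2.352, -0.005, -0.002]
force: [-1.1, -0.6, -0.3]
width: 77.9
```

Request:
arm_command:
  rot:
    - [0, 0, 0]
    - [0, 0, 0]
    - [0, 0, 0]
    - [0, 0, 0]
    - [0, 0, 0]
  slide:
    - [0, 0, 0]
    - [0, 0, 0]
    - [0, 0, 0]
    - [0, 0, 0]
    - [0, 0, 0]
  gripper: [44, 44, 44, 44, 44]

```text
clock: 37.3
eef_pos: [544.9, -32.1, 15.6]
tool_rot: [2.353, -0.006, 0.002]
force: [-0.3, 0.4, -0.4]
width: 51.5
```

```bash
python3 - <<'E'
from h import *
s=telemetry.read_state();print(s['eef_pos'],s['tool_rot'],s['qpos'].round(3))
snap("wrist","w15");snap("scene","s15",(200,100,480,310),2.5)
E
```

```text
[544.93184637 -32.10471005  15.60598297] [ 2.35259307e+00 -5.78928100e-03  1.65259538e-03] [-0.894  1.225  0.807  1.851 -0.063  0.579 -0.347]
```

View pics/s15.png

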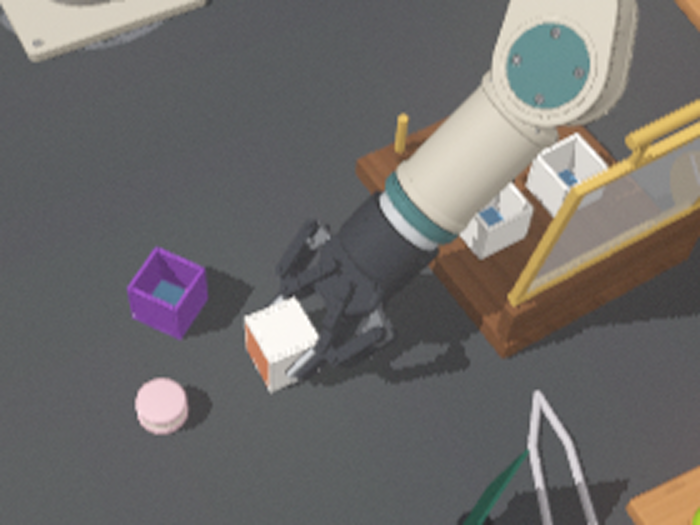

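Request:
arm_command:
  rot:
    - [0, 0, 0]
    - [0, 0, 0]
    - [0, 0, 0]
    - [7, 0, 0]
    - [7, 0, 0]
  slide:
    - [0, 0, 25]
    - [0, 0, 35]
    - [0, 5, 35]
    - [0, 0, 10]
    - [0, 0, 0]
  gripper: [44, 44, 44, 44, 44]

```text
clock: 37.82
eef_pos: [543.3, -19.8, 116.3]
tool_rot: [2.597, 0.004, 0.02]
force: [-0.2, -1.2, -1.8]
width: 51.7
```

Request:
arm_command:
  rot:
    - [7, 0, 0]
    - [7, 0, 0]
    - [7, 0, 0]
    - [7, 0, 0]
    - [7, 0, 0]
  slide:
    - [0, 5, 0]
    - [0, 5, 0]
    - [0, 5, 0]
    - [0, 5, 0]
    - [0, 5, 0]
  gripper: [44, 44, 44, 44, 44]

```text
clock: 38.23
eef_pos: [546.1, 8.6, 123.8]
tool_rot: [-3.062, -0.025, 0.023]
force: [-0.3, -0.2, -2.7]
width: 51.6
```

Request:
arm_command:
  rot:
    - [7, 0, 0]
    - [7, 0.5, 0]
    - [7, 0.5, 0]
    - [7, 0.5, 0]
    - [7, 1, 0]
  slide:
    - [0, 5, 0]
    - [0, 5, 0]
    - [0, 5, 0]
    - [0, 5, -5]
    - [0, 0, -10]
  gripper: [44, 44, 44, 44, 44]

```text
clock: 38.65
eef_pos: [549.9, 24.5, 118.7]
tool_rot: [-2.438, -0.011, 0.002]
force: [0.5, 1.0, -1.5]
width: 51.1
```

Request:
arm_command:
  rot:
    - [4, 0.5, 0]
    - [0, 0, 0]
    - [0, 0, 0]
    - [0, 0, 0]
    - [0, 0, 0]
  slide:
    - [0, 0, -20]
    - [0, 0, -25]
    - [0, 0, -20]
    - [0, 0, -10]
    - [0, 0, 0]
  gripper: [44, 44, 44, 44, 44]

```text
clock: 39.07
eef_pos: [548.5, 7.9, 32.3]
tool_rot: [-2.369, 0.005, -0.023]
force: [-0.3, 0.5, -1.0]
width: 51.1
```

Request:
arm_command:
  rot:
    - [0.6, 0, 0.8]
    - [0, 0, 0]
    - [0, 0, 0]
    - [0, 0, 0]
  slide:
    - [0, 0, -6]
    - [0, 0, -4]
    - [0, 0, 0]
    - [0, 0, 0]
  gripper: [44, 44, 44, 44]

```text
clock: 39.4
eef_pos: [549.0, 8.7, 23.6]
tool_rot: [-2.359, 0.004, -0.005]
force: [-0.3, 0.8, -0.5]
width: 51.5
```

```bash
python3 - <<'E'
from h import *
s=telemetry.read_state();print(s['eef_pos'],s['tool_rot'])
snap("scene","s16",(200,100,480,310),2.5)
E
```

```text
[548.98617687   8.65320577  23.58805153] [-2.35867681  0.00375478 -0.00458754]
```

View pics/s16.png

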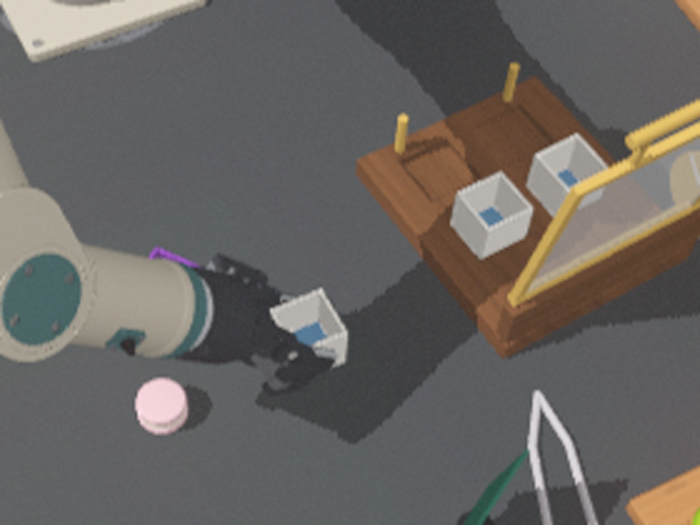

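Mouth-up. Lowering the last few mm and releasing.

Request:
arm_command:
  rot:
    - [0, 0, 0]
    - [0, 0, 0]
    - [0, 0, 0]
    - [0, 0, 0]
    - [0, 0, 0]
  slide:
    - [0, 0, -3]
    - [0, 0, -2]
    - [0, 0, 0]
    - [0, 0, 0]
    - [0, 0, 0]
  gripper: [44, 44, 44, 78, 78]

```text
clock: 39.87
eef_pos: [550.5, 10.1, 21.3]
tool_rot: [-2.359, -0.001, -0.002]
force: [-0.5, 0.8, -1.0]
width: 73.7
```

Request:
arm_command:
  rot:
    - [0, 0, 0]
    - [0, 0, 0]
    - [0, 0, 0]
    - [0, 0, 0]
    - [-7, 0, 0]
  slide:
    - [0, 0, 0]
    - [0, -8, 8]
    - [0, -15, 18]
    - [0, -15, 20]
    - [0, -5, 30]
  gripper: [78, 78, 78, 78, 78]

```text
clock: 40.28
eef_pos: [543.8, -39.3, 89.5]
tool_rot: [-2.477, 0.02, -0.011]
force: [-0.3, -1.7, -1.8]
width: 77.9
```

Request:
arm_command:
  rot:
    - [-7, 0, 0]
    - [-7, 0, 0]
    - [-7, 0, 0]
    - [-7, 0, 0]
    - [-7, 0, 0]
  slide:
    - [0, 4, 15]
    - [0, 4, 0]
    - [0, 4, 0]
    - [0, 0, 0]
    - [0, 0, 0]
  gripper: [78, 78, 78, 78, 78]

```text
clock: 40.7
eef_pos: [550.3, -41.6, 115.7]
tool_rot: [-3.101, -0.016, -0.04]
force: [-0.5, -0.4, -0.8]
width: 78.1
```

```bash
python3 - <<'E'
from h import *
s=telemetry.read_state();print(s['eef_pos'],s['tool_rot'],s['qpos'].round(3))
snap("wrist","w17");cups("w17");
E
```

```text
[550.31434428 -41.59465684 115.67350626] [-3.10059481 -0.01626308 -0.0400696 ] [-0.109  0.657  0.244  1.918 -0.344  0.594  0.333]
w17 px [315. 202.] n 2506 z 52.1 ctr 551.2 -1.9 sz 52 52 ang 0.5 [246. 245. 244.]
w17 px [155. 323.] n 1308 z 51.9 ctr 441.3 -82.8 sz 54 24 ang 36.3 [165. 106. 199.]
```

View pics/w17.png

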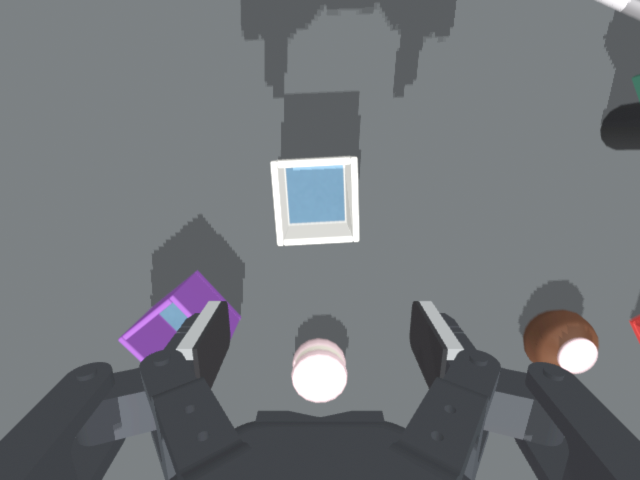

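Request:
arm_command:
  rot:
    - [0, 0, 7]
    - [0, 0, 7]
    - [0, 0, 7]
    - [0, 0, 7]
    - [0, 0, 7]
  slide:
    - [0, 8, 0]
    - [0, 8, 0]
    - [0, 8, 0]
    - [0, 8, 0]
    - [0, 8, 0]
  gripper: [78, 78, 78, 78, 78]

```text
clock: 41.17
eef_pos: [550.5, 24.0, 120.1]
tool_rot: [-3.1, -0.017, 0.593]
force: [0.9, -0.3, 0.2]
width: 78.1
```

Request:
arm_command:
  rot:
    - [0, 0, 7]
    - [0, 0, 7]
    - [0, 0, 7]
    - [0, 0, 7]
    - [0, 0, 7]
  slide:
    - [0, 0, 0]
    - [0, 0, 0]
    - [0, 0, 0]
    - [0, 0, 0]
    - [0, 0, 0]
  gripper: [78, 78, 78, 78, 78]

```text
clock: 41.58
eef_pos: [549.4, 23.1, 123.1]
tool_rot: [-3.093, -0.02, 1.217]
force: [0.2, 0.7, -0.1]
width: 77.7
```

Request:
arm_command:
  rot:
    - [0, 0, 7]
    - [0, 0, 7]
    - [0, 0, 6]
    - [0, 0, 0]
    - [0, 0, 0]
  slide:
    - [0, 0, 0]
    - [0, 0, 0]
    - [0, 0, 0]
    - [0, 0, 0]
    - [0, 0, 0]
  gripper: [78, 78, 78, 78, 78]

```text
clock: 42.0
eef_pos: [548.8, 17.2, 125.7]
tool_rot: [-3.09, -0.023, 1.572]
force: [0.9, -1.0, 0.1]
width: 78.0
```

```bash
python3 - <<'E'
from h import *
s=telemetry.read_state();print(s['eef_pos'],s['tool_rot'],s['qpos'].round(3))
snap("wrist","w18");cups("w18");
E
```

```text
[548.78888951  17.24156778 125.7442445 ] [-3.09017204 -0.0226831   1.57246949] [ 0.052  0.654 -0.182  1.849  0.129  0.7    1.376]
w18 px [590.   4.] n 205 z 53.5 ctr 394.8 177.8 sz 9 4 ang 62.6 [205. 179. 120.]
w18 px [129.  97.] n 4166 z 52.0 ctr 449.5 -94.3 sz 53 53 ang 36.4 [161. 104. 193.]
w18 px [593. 207.] n 3746 z 62.6 ctr 511.5 208.7 sz 52 52 ang 4.8 [248. 248. 245.]
w18 px [287. 261.] n 2340 z 52.0 ctr 551.1 -2.0 sz 53 52 ang 0.5 [241. 241. 239.]
```

```bash
cat >> h.py <<'E'
def fix(yaw_deg,tilt=0):
    s=telemetry.read_state();Rc=R.from_euler('xyz',s['tool_rot']);Rt=R.from_euler('xyz',[np.pi,0,np.radians(yaw_deg)])
    return s['eef_pos'].round(1),(Rt*Rc.inv()).as_rotvec(degrees=True).round(1)
E
python3 -c "
from h import *
print(fix(90.5))"
```

```text
(array([548.8,  17. , 125.8]), array([-1.3, -2.9,  0.4]))
```

Request:
arm_command:
  rot:
    - [-1.3, -2.9, 0.4]
    - [0, 0, 0]
    - [0, 0, 0]
    - [0, 0, 0]
  slide:
    - [1, -18, -20]
    - [0, 0, -20]
    - [0, 0, -15]
    - [0, 0, 0]
  gripper: [78, 78, 78, 78]

```text
clock: 42.38
eef_pos: [551.2, -3.8, 71.3]
tool_rot: [3.136, 0.002, 1.567]
force: [0.2, -0.4, -0.4]
width: 77.8
```

```bash
python3 -c "
from h import *
print(fix(90.5))"
```

```text
(array([551.2,  -3.8,  71.3]), array([0.1, 0.3, 0.7]))
```

Request:
arm_command:
  rot:
    - [0, 0.3, 0.7]
    - [0, 0, 0]
    - [0, 0, 0]
    - [0, 0, 0]
  slide:
    - [0, 2, -18]
    - [0, 0, -18]
    - [0, 0, -8]
    - [0, 0, 0]
  gripper: [78, 78, 78, 78]

```text
clock: 42.72
eef_pos: [552.5, -2.7, 28.3]
tool_rot: [3.139, 0.002, 1.571]
force: [-0.3, -0.1, -1.1]
width: 78.0
```

Request:
arm_command:
  rot:
    - [0, 0, 0]
    - [0, 0, 0]
    - [0, 0, 0]
    - [0, 0, 0]
    - [0, 0, 0]
  slide:
    - [-1, 1, -8]
    - [0, 0, -2]
    - [0, 0, 0]
    - [0, 0, 0]
    - [0, 0, 0]
  gripper: [78, 78, 44, 44, 44]

```text
clock: 43.13
eef_pos: [553.6, -1.5, 20.8]
tool_rot: [3.135, 0.002, 1.569]
force: [-0.6, -0.5, -0.3]
width: 51.3
```

Request:
arm_command:
  rot:
    - [0, 0, 0]
    - [0, 0, 0]
    - [0, 0, 0]
    - [0, 0, 1.3]
    - [0, 0, 1.3]
  slide:
    - [0, 0, 0]
    - [0, 0, 0]
    - [0, 0, 25]
    - [0, 0, 35]
    - [0, 0, 30]
  gripper: [44, 44, 44, 44, 44]

```text
clock: 43.55
eef_pos: [548.5, -1.7, 108.2]
tool_rot: [-3.135, 0.003, 1.616]
force: [1.2, -0.6, -1.3]
width: 51.4
```

Request:
arm_command:
  rot:
    - [0, 0, 1]
    - [0, 0, 0.5]
    - [0, 0, 0]
    - [0, 0, 0]
    - [0, 0, 0]
  slide:
    - [-19, 33, 20]
    - [-19, 33, 0]
    - [-19, 33, 0]
    - [-19, 33, 0]
    - [-19, 33, 0]
  gripper: [44, 44, 44, 44, 44]

```text
clock: 43.97
eef_pos: [461.4, 155.5, 136.3]
tool_rot: [3.127, 0.006, 1.621]
force: [0.5, 0.4, -1.2]
width: 50.7
```

Request:
arm_command:
  rot:
    - [0, 0, 0]
    - [0, 0, 0]
    - [0, 0, 0]
  slide:
    - [-16, 20, 0]
    - [0, 0, 0]
    - [0, 0, 0]
  gripper: [44, 44, 44]

```text
clock: 44.22
eef_pos: [439.3, 185.6, 137.4]
tool_rot: [3.127, 0.001, 1.636]
force: [0.6, -0.8, -1.3]
width: 50.9
```

```bash
python3 -c "
from h import *
print(fix(94.55))"
```

```text
(array([439.3, 185.6, 137.4]), array([0. , 0.8, 0.8]))
```

Request:
arm_command:
  rot:
    - [0, 0.8, 0.8]
    - [0, 0, 0]
    - [0, 0, 0]
    - [0, 0, 0]
  slide:
    - [-8, 17, -20]
    - [0, 0, -20]
    - [0, 0, -5]
    - [0, 0, 0]
  gripper: [44, 44, 44, 44]

```text
clock: 44.55
eef_pos: [433.9, 201.8, 92.5]
tool_rot: [3.137, -0.0, 1.648]
force: [0.1, 0.1, -0.8]
width: 51.1
```

```bash
python3 -c "
from h import *
print(fix(94.55))"
```

```text
(array([433.9, 201.8,  92.5]), array([-0. ,  0.3,  0.1]))
```

Request:
arm_command:
  rot:
    - [0, 0.3, 0]
    - [0, 0, 0]
    - [0, 0, 0]
    - [0, 0, 0]
  slide:
    - [-2.5, 2, -18]
    - [0, 0, -15]
    - [0, 0, -5]
    - [0, 0, 0]
  gripper: [44, 44, 44, 44]

```text
clock: 44.88
eef_pos: [435.3, 200.2, 55.5]
tool_rot: [3.139, 0.0, 1.64]
force: [0.1, -0.5, -1.6]
width: 51.1
```

```bash
python3 -c "
from h import *
print(fix(94.55));snap('wrist','w19')
snap('scene','s19',(300,80,540,260),3)"
```

```text
(array([435.3, 200.2,  55.5]), array([0. , 0.2, 0.6]))
```

View pics/w19.png

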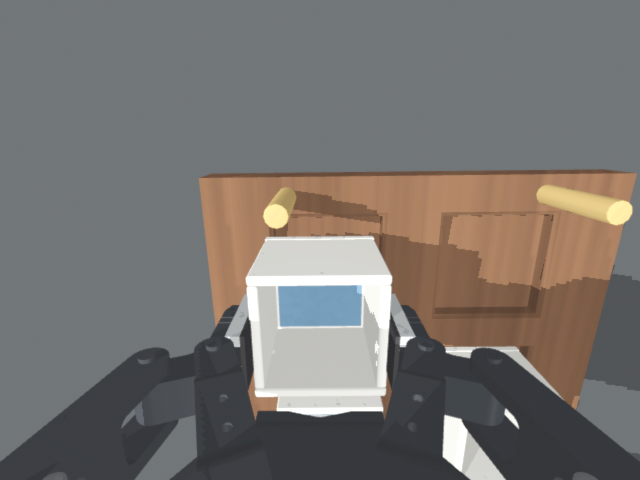

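View pics/s19.png

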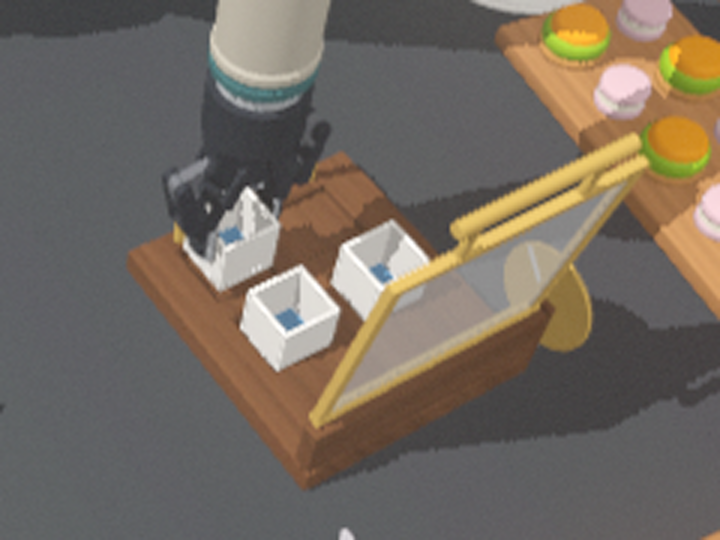

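Request:
arm_command:
  rot:
    - [0, 0.2, 0.6]
    - [0, 0, 0]
  slide:
    - [-4, 3.5, -3]
    - [0, 0, 0]
  gripper: [44, 44]

```text
clock: 45.15
eef_pos: [432.7, 204.2, 54.7]
tool_rot: [3.138, -0.002, 1.65]
force: [0.8, 0.0, -1.0]
width: 51.1
```

Request:
arm_command:
  rot:
    - [0, 0, 0]
    - [0, 0, 0]
    - [0, 0, 0]
    - [0, 0, 0]
  slide:
    - [0, 0, -6]
    - [0, 0, -5]
    - [0, 0, 0]
    - [0, 0, 0]
  gripper: [44, 44, 44, 44]

```text
clock: 45.48
eef_pos: [433.5, 205.0, 44.1]
tool_rot: [3.136, -0.003, 1.651]
force: [0.7, 0.3, -0.5]
width: 51.0
```

Request:
arm_command:
  rot:
    - [0, 0, 0]
    - [0, 0, 0]
    - [0, 0, 0]
    - [0, 0, 0]
    - [0, 0, 0]
  slide:
    - [-2.5, -1, -3]
    - [-0.5, 0, -4]
    - [0, 0, -4]
    - [0, 0, 0]
    - [0, 0, 0]
  gripper: [44, 44, 44, 44, 44]

```text
clock: 45.9
eef_pos: [430.6, 204.1, 32.5]
tool_rot: [3.134, -0.003, 1.651]
force: [-0.7, -0.3, 7.5]
width: 51.4
```

Request:
arm_command:
  rot:
    - [0, 0, 0]
    - [0, 0, 0]
    - [0, 0, 0]
    - [0, 0, 0]
    - [0, 0, 0]
  slide:
    - [0, 0, 0]
    - [0, 0, 0]
    - [0, 0, 0]
    - [0, 0, 25]
    - [0, 0, 30]
  gripper: [66, 66, 66, 66, 66]

```text
clock: 46.32
eef_pos: [427.0, 202.5, 83.4]
tool_rot: [-3.138, 0.002, 1.652]
force: [0.4, 0.7, 1.6]
width: 66.3
```

Request:
arm_command:
  rot:
    - [0, 0, 0]
    - [0, 0, 0]
    - [0, 0, 0]
    - [0, 0, 0]
    - [0, 0, 0]
  slide:
    - [0, 0, 35]
    - [0, 0, 35]
    - [0, 0, 35]
    - [0, 0, 35]
    - [0, 0, 0]
  gripper: [66, 66, 66, 66, 66]

```text
clock: 46.73
eef_pos: [426.6, 202.5, 232.6]
tool_rot: [-3.141, 0.0, 1.652]
force: [0.4, 0.5, -0.7]
width: 66.3
```

```bash
python3 -c "
from h import *
print(fix(94.55),telemetry.read_state()['qpos'].round(3));snap('wrist','w20');cups('w20');snap('scene','s20');snap('top','t20');cups('s20',45)"
```

```text
(array([426.6, 202.5, 232.6]), array([ 0. , -0.1, -0.1])) [-0.355  0.381 -0.199  1.99   0.104  0.782  1.037]
w20 px [ 25. 215.] n 1361 z 51.9 ctr 449.6 -93.9 sz 52 55 ang 36.2 [146.  93. 177.]
w20 px [320. 222.] n 964 z 62.9 ctr 428.3 203.8 sz 52 52 ang 4.7 [234. 234. 231.]
w20 px [320. 276.] n 501 z 62.7 ctr 487.2 208.5 sz 4 52 ang 4.8 [228. 228. 224.]
w20 px [407. 290.] n 1081 z 62.8 ctr 503.6 300.4 sz 52 53 ang 5.1 [239. 239. 236.]
w20 px [320. 314.] n 707 z 62.8 ctr 513.0 210.3 sz 48 51 ang 4.8 [229. 229. 225.]
w20 px [625. 420.] n 1093 z 55.1 ctr 645.1 582.0 sz 53 38 ang 7.5 [244. 239. 145.]
w20 px [163. 472.] n 439 z 55.5 ctr 769.8 29.6 sz 6 67 ang 26.4 [ 69. 120. 104.]
s20 px [493.  88.] n 212 z 55.1 ctr 352.2 607.8 sz 52 48 ang 1.8 [248. 188.  51.]
s20 px [532.  99.] n 226 z 55.3 ctr 430.1 677.4 sz 50 47 ang 84.5 [222. 162.  39.]
s20 px [525. 126.] n 244 z 54.9 ctr 498.6 597.5 sz 50 48 ang 4.8 [199. 137.  36.]
s20 px [569. 139.] n 257 z 55.5 ctr 579.6 669.7 sz 49 49 ang 44.2 [241. 180.  38.]
s20 px [376. 159.] n 320 z 62.4 ctr 422.5 202.7 sz 67 56 ang 2.8 [211. 206. 198.]
s20
[... 630 characters left out ...]
9 41 ang 47.0 [245. 213. 219.]
s20 px [524. 295.] n 450 z 55.1 ctr 871.2 296.3 sz 50 52 ang 34.5 [249. 187.  41.]
s20 px [493. 311.] n 478 z 55.4 ctr 869.7 217.1 sz 52 49 ang 32.9 [248. 186.  43.]
s20 px [ 21. 316.] n 422 z 58.1 ctr 463.9 -625.8 sz 46 46 ang 24.8 [158. 122. 113.]
s20 px [ 31. 348.] n 214 z 48.5 ctr 538.4 -622.4 sz 40 40 ang 75.1 [245. 214. 219.]
s20 px [334. 377.] n 263 z 52.6 ctr 844.6 -128.6 sz 52 53 ang 31.4 [212.  56.  55.]
s20 px [ 40. 383.] n 517 z 58.0 ctr 613.3 -618.7 sz 46 47 ang 85.2 [158. 123. 114.]
s20 px [ 50. 420.] n 248 z 48.2 ctr 688.2 -615.6 sz 39 41 ang 71.6 [246. 214. 220.]
s20 px [  9. 441.] n 493 z 57.7 ctr 692.7 -683.4 sz 35 47 ang 80.9 [149. 116. 107.]
```

View pics/w20.png

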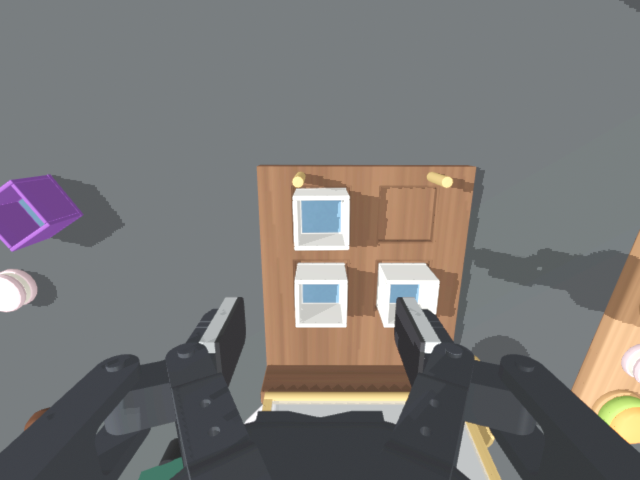

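View pics/s20.png

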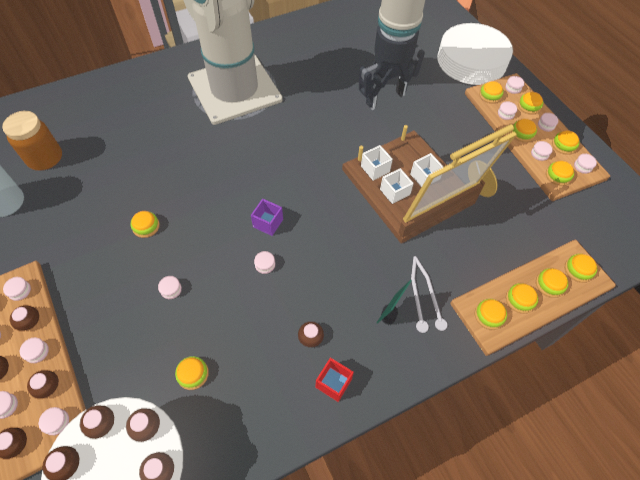

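```bash
cat >> h.py <<'E'
def cover(tag):
    z=np.load(tag+".npz",allow_pickle=True);cal=z['cal'].item();im,d=z['im'],z['d'];P=grid(cal,d);X,Y,Z=P[...,0],P[...,1],P[...,2]
    c0=np.array([495.5,254.6]);e=np.radians(4.6);u=np.array([np.cos(e),np.sin(e)]);w=np.array([-u[1],u[0]])
    lx=(X-c0[0])*u[0]+(Y-c0[1])*u[1];ly=(X-c0[0])*w[0]+(Y-c0[1])*w[1]
    hsv=cv2.cvtColor(im,cv2.COLOR_RGB2HSV).astype(int)
    yel=(hsv[...,0]>15)&(hsv[...,0]<34)&(hsv[...,1]>70)&(hsv[...,2]>90)
    rr=np.hypot(lx-115,Z-75)
    m=yel&(abs(ly)<72)&(rr>214)&(rr<240)&(Z>60)
    an=np.degrees(np.arctan2(Z-75,115-lx))[m]
    print(tag,'bar n',m.sum(),'ang',np.median(an).round(1),'ctr',np.median(P[m],0).round(1),'y',ly[m].min().round(),ly[m].max().round())
E
python3 -c "
from h import *
cover('s20');cover('t20');cover('s11')"
```

```text
s20 bar n 486 ang 99.1 ctr [646.3 261.2 301.6] y -72.0 70.0
t20 bar n 613 ang 97.9 ctr [642.1 263.  300.7] y -71.0 70.0
s11 bar n 442 ang 99.2 ctr [646.6 261.5 301.9] y -72.0 70.0
```

Request:
arm_command:
  rot:
    - [0, 0, -7]
    - [0, 0, -7]
    - [0, 0, -7]
    - [0, 0, -7]
    - [0, 0, -7]
  slide:
    - [5, 0, 35]
    - [5, 0, 35]
    - [5, 0, 35]
    - [15, 5, 30]
    - [17, 5, 0]
  gripper: [30, 30, 30, 30, 30]

```text
clock: 47.3
eef_pos: [461.8, 206.1, 357.0]
tool_rot: [-3.106, 0.019, 1.028]
force: [0.3, 0.6, 0.8]
width: 30.1
```

Request:
arm_command:
  rot:
    - [0, 0, -7]
    - [0, 0, -7]
    - [0, 0, -7]
    - [0, 0, -7]
    - [0, 0, -7]
  slide:
    - [18, 6, 0]
    - [18, 6, 0]
    - [18, 6, 0]
    - [18, 6, 0]
    - [18, 6, 0]
  gripper: [30, 30, 30, 30, 30]

```text
clock: 47.72
eef_pos: [553.4, 235.6, 348.3]
tool_rot: [-3.106, 0.034, 0.403]
force: [0.2, 0.1, 0.0]
width: 30.3
```

Request:
arm_command:
  rot:
    - [0, 0, -7]
    - [0, 0, -7]
    - [0, 0, -5]
    - [0, 0, 0]
    - [0, 0, 0]
  slide:
    - [18, 6, 0]
    - [18, 6, 0]
    - [10, 6, 0]
    - [0, 0, 0]
    - [0, 0, 0]
  gripper: [30, 30, 30, 30, 30]

```text
clock: 48.13
eef_pos: [600.7, 253.3, 332.0]
tool_rot: [-3.118, 0.055, 0.058]
force: [0.3, -0.0, -0.3]
width: 30.4
```

```bash
python3 -c "
from h import *
print(fix(4.55),telemetry.read_state()['qpos'].round(3))"
```

```text
(array([600.7, 253.3, 332. ]), array([-1.1, -3.2,  1.3])) [-0.51   0.582  0.163  1.326 -0.134  1.288 -0.274]
```

Request:
arm_command:
  rot:
    - [-1.1, -3.2, 1.3]
    - [0, 0, 0]
    - [0, 0, 0]
    - [0, 0, 0]
  slide:
    - [10, 4, 15]
    - [16, 5, 5]
    - [14, 3, 0]
    - [0, 0, 0]
  gripper: [30, 30, 30, 30]

```text
clock: 48.47
eef_pos: [636.6, 263.6, 346.1]
tool_rot: [3.136, 0.012, 0.091]
force: [-0.7, -0.5, 0.1]
width: 30.3
```

```bash
python3 -c "
from h import *
print(fix(4.55));snap('wrist','w21');cover('w21')"
```

```text
(array([636.6, 263.6, 346.1]), array([ 0.4, -0.7, -0.7]))
w21 bar n 4712 ang 98.6 ctr [644.  277.7 303.4] y -71.0 70.0
```

View pics/w21.png

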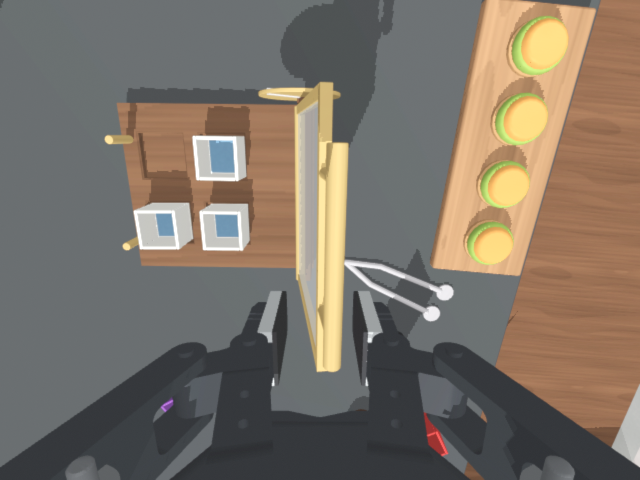

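Request:
arm_command:
  rot:
    - [0.4, -0.7, -0.7]
    - [0, 0, 0]
    - [0, 0, 0]
  slide:
    - [8, 0, -10]
    - [0, 0, -10]
    - [0, 0, 0]
  gripper: [30, 30, 30]

```text
clock: 48.77
eef_pos: [639.9, 261.9, 323.7]
tool_rot: [3.14, 0.006, 0.082]
force: [-0.3, -0.6, -0.6]
width: 30.0
```

Request:
arm_command:
  rot:
    - [0, 0, 0]
    - [0, 0, 0]
    - [0, 0, 0]
    - [0, 0, 0]
  slide:
    - [5, 1, -10]
    - [0, 0, -15]
    - [0, 0, -10]
    - [0, 0, 0]
  gripper: [32, 32, 32, 32]

```text
clock: 49.1
eef_pos: [642.6, 262.2, 286.1]
tool_rot: [3.14, 0.01, 0.084]
force: [-0.8, 0.2, 0.3]
width: 31.6
```

Request:
arm_command:
  rot:
    - [0, 0, 0]
    - [0, 0, 0]
    - [0, 0, 0]
    - [0, 0, 0]
    - [0, 0, 0]
  slide:
    - [1, 0, -6]
    - [0, 0, -2]
    - [0, 0, 0]
    - [0, 0, 0]
    - [0, 0, 0]
  gripper: [32, 32, 4, 4, 4]

```text
clock: 49.52
eef_pos: [643.8, 262.3, 277.6]
tool_rot: [3.14, 0.01, 0.085]
force: [-0.4, -0.3, -3.5]
width: 9.8
```

Request:
arm_command:
  rot:
    - [0, 0, 0]
    - [0, 0, 0]
  slide:
    - [0, 0, 0]
    - [0, 0, 0]
  gripper: [4, 4]

```text
clock: 49.68
eef_pos: [643.8, 262.3, 277.5]
tool_rot: [3.14, 0.01, 0.085]
force: [0.2, 0.9, -1.6]
width: 10.3
```

Request:
arm_command:
  rot:
    - [0, 0, 0]
    - [0, 0, 0]
    - [0, 0, 0]
    - [0, 0, 0]
    - [0, 0, 0]
  slide:
    - [-22, -1.7, 2]
    - [-23.5, -1.9, 0]
    - [-23.5, -1.9, -2.5]
    - [-23, -1.8, -5]
    - [-22.5, -1.8, -7]
  gripper: [4, 4, 4, 4, 4]

```text
clock: 50.1
eef_pos: [545.4, 254.6, 272.3]
tool_rot: [-3.136, -0.034, 0.08]
force: [-0.4, -1.1, 10.1]
width: 10.2
```

Request:
arm_command:
  rot:
    - [0, 0, 0]
    - [0, 0, 0]
    - [0, 0, 0]
    - [0, 0, 0]
    - [0, 0, 0]
  slide:
    - [-22, -1.7, -8]
    - [-21, -1.7, -10]
    - [-20, -1.6, -12.5]
    - [-15.5, -1.2, -12]
    - [0, 0, 0]
  gripper: [4, 4, 4, 4, 4]

```text
clock: 50.52
eef_pos: [474.2, 249.1, 236.6]
tool_rot: [-3.128, -0.067, 0.08]
force: [7.0, 1.6, -16.8]
width: 10.1
```

```bash
python3 -c "
from h import *
print(fix(4.55));snap('scene','s22',(300,60,540,260),3);cover('s22');snap('top','t22');cover('t22')"
```

```text
(array([474.2, 249.1, 236.6]), array([-1.1,  3.8, -0.1]))
s22 bar n 211 ang 53.4 ctr [478.4 207.  256.3] y -72.0 68.0
t22 bar n 296 ang 52.9 ctr [474.9 214.1 257.5] y -71.0 71.0
```

View pics/s22.png

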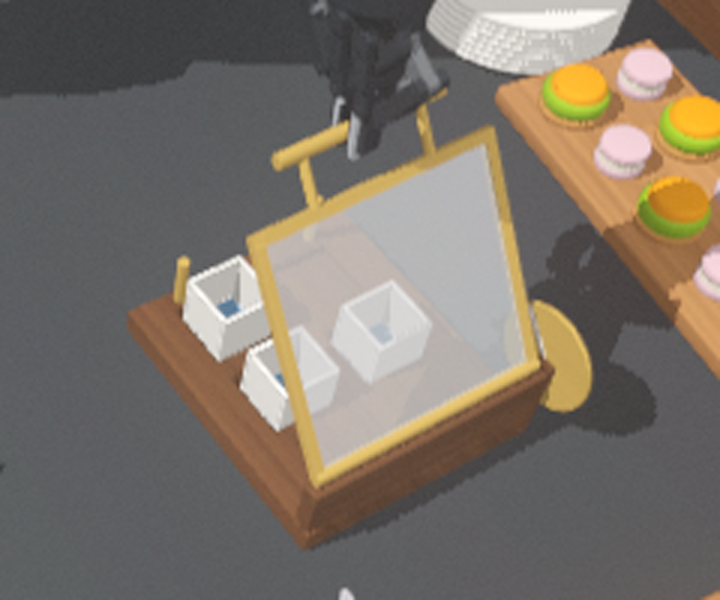

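Request:
arm_command:
  rot:
    - [0, 0, 0]
    - [0, 0, 0]
    - [0, 0, 0]
  slide:
    - [-11, -0.9, -9.5]
    - [-11, -0.9, -10]
    - [0, 0, 0]
  gripper: [4, 4, 4]

```text
clock: 50.87
eef_pos: [456.9, 247.7, 221.0]
tool_rot: [-3.127, -0.073, 0.078]
force: [3.6, 0.9, -10.0]
width: 9.6
```

```bash
python3 -c "
from h import *
print(fix(4.55));snap('scene','s23');cover('s23');snap('top','t23');cover('t23')"
```

```text
(array([456.9, 247.7, 221. ]), array([-1.2,  4.1,  0. ]))
s23 bar n 211 ang 47.5 ctr [460.8 207.5 242. ] y -72.0 69.0
t23 bar n 301 ang 47.1 ctr [457.5 212.1 242.2] y -71.0 68.0
```

Request:
arm_command:
  rot:
    - [0, 0, 0]
    - [0, 0, 0]
  slide:
    - [-6, -0.4, -6]
    - [0, 0, 0]
  gripper: [4, 4]

```text
clock: 51.13
eef_pos: [452.5, 247.4, 216.7]
tool_rot: [-3.126, -0.073, 0.077]
force: [0.6, -0.4, -6.1]
width: 9.7
```

Request:
arm_command:
  rot:
    - [0, 0, 0]
    - [0, 0, 0]
    - [0, 0, 0]
    - [0, 0, 0]
    - [0, 0, 0]
  slide:
    - [0, 0, 0]
    - [0, 0, 0]
    - [0, 0, 0]
    - [0, 0, 0]
    - [0, 0, 8]
  gripper: [26, 26, 26, 26, 26]

```text
clock: 51.55
eef_pos: [452.9, 248.0, 225.8]
tool_rot: [-3.126, -0.072, 0.076]
force: [0.2, 0.3, 0.3]
width: 26.1
```

Request:
arm_command:
  rot:
    - [0, 0, 0]
    - [0, 0, 0]
    - [0, 0, 0]
    - [0, 0, 0]
    - [0, 0, 0]
  slide:
    - [0, 0, 15]
    - [0, 0, 25]
    - [-5, 0, 35]
    - [-20, 0, 30]
    - [-30, 0, 20]
  gripper: [26, 26, 26, 26, 26]

```text
clock: 51.97
eef_pos: [399.3, 245.8, 355.3]
tool_rot: [-3.13, -0.069, 0.07]
force: [-0.3, 0.7, 0.9]
width: 26.2
```

```bash
python3 -c "
from h import *
print(fix(4.55));snap('scene','s24');cover('s24');snap('top','t24');cover('t24');cups('s24',45);snap('wrist','w24');cover('w24')"|grep -v 'ctr 8'|grep -v ' 6..\.. '
```

```text
(array([399.3, 245.8, 355.3]), array([-1. ,  3.9,  0.5]))
s24 bar n 378 ang 46.1 ctr [453.8 242.8 238.4] y -72.0 68.0
t24 bar n 587 ang 45.5 ctr [450.2 247.9 237.7] y -71.0 71.0
s24 px [526. 127.] n 249 z 55.5 ctr 499.3 599.6 sz 48 50 ang 48.6 [207. 147.  37.]
s24 px [371. 159.] n 229 z 62.4 ctr 427.6 192.3 sz 51 65 ang 76.4 [204. 199. 189.]
s24 px [387. 185.] n 105 z 62.6 ctr 510.5 184.9 sz 20 51 ang 72.7 [220. 217. 211.]
s24 px [  8. 193.] n 144 z 61.8 ctr 141.1 -597.8 sz 18 65 ang 55.9 [125. 133. 134.]
s24 px [266. 212.] n 197 z 52.6 ctr 449.0 -94.6 sz 53 55 ang 37.6 [135.  74. 166.]
s24 px [ 14. 286.] n 175 z 48.5 ctr 389.2 -629.6 sz 40 41 ang 90.0 [241. 209. 214.]
s24 px [ 22. 316.] n 415 z 57.8 ctr 464.5 -625.4 sz 46 46 ang 45.0 [154. 119. 111.]
s24 px [ 30. 349.] n 196 z 48.3 ctr 538.2 -623.5 sz 40 35 ang 11.0 [242. 211. 216.]
w24 bar n 2413 ang 46.1 ctr [450.  263.6 240.4] y -71.0 70.0
```

View pics/s24.png

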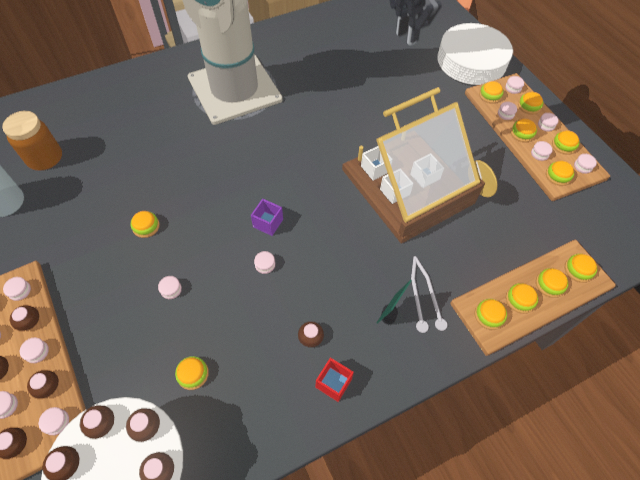

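Request:
arm_command:
  rot:
    - [0, 0, 0]
    - [0, 0, 0]
    - [0, 0, 0]
    - [0, 0, 0]
    - [0, 0, 0]
  slide:
    - [0, 0, 0]
    - [0, 0, 0]
    - [0, 0, 0]
    - [0, 0, 0]
    - [0, 0, 0]
  gripper: [26, 26, 26, 26, 26]

```text
clock: 52.53
eef_pos: [398.3, 245.1, 352.4]
tool_rot: [-3.131, -0.066, 0.073]
force: [0.1, -0.1, 0.3]
width: 25.9
```

```bash
python3 -c "
from h import *
snap('wrist','w25');cover('w25');cups('w25');snap('scene','s25',(300,60,540,260),3);cover('s25')"
```

```text
w25 bar n 2541 ang 46.1 ctr [449.9 263.5 240.4] y -70.0 70.0
w25 px [369. 162.] n 163 z 62.3 ctr 478.7 298.6 sz 1 50 ang 4.7 [202. 202. 196.]
w25 px [632. 184.] n 509 z 52.7 ctr 851.7 295.0 sz 23 55 ang 17.9 [211. 206. 112.]
w25 px [328. 232.] n 505 z 62.9 ctr 428.6 204.4 sz 51 52 ang 5.1 [216. 216. 212.]
w25 px [367. 230.] n 145 z 62.3 ctr 485.9 208.9 sz 5 51 ang 0.2 [202. 201. 195.]
w25 px [624. 236.] n 1096 z 55.3 ctr 861.4 219.7 sz 43 59 ang 5.3 [229. 209. 119.]
w25 px [320. 403.] n 314 z 51.6 ctr 447.6 -90.1 sz 52 46 ang 36.3 [135.  85. 166.]
s25 bar n 378 ang 46.1 ctr [454.1 242.3 238.4] y -72.0 70.0
```

View pics/w25.png

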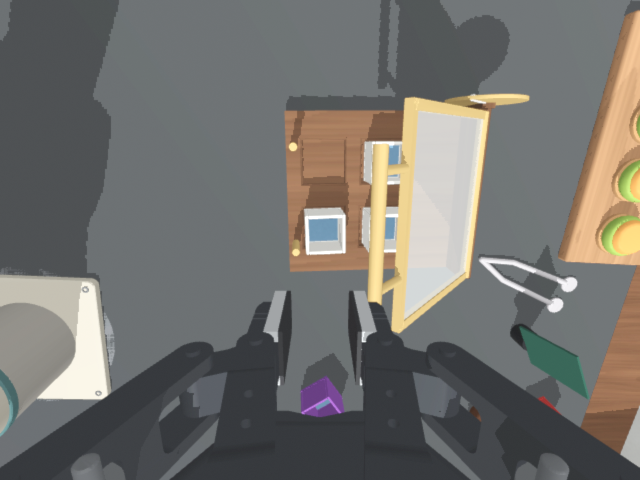

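View pics/s25.png

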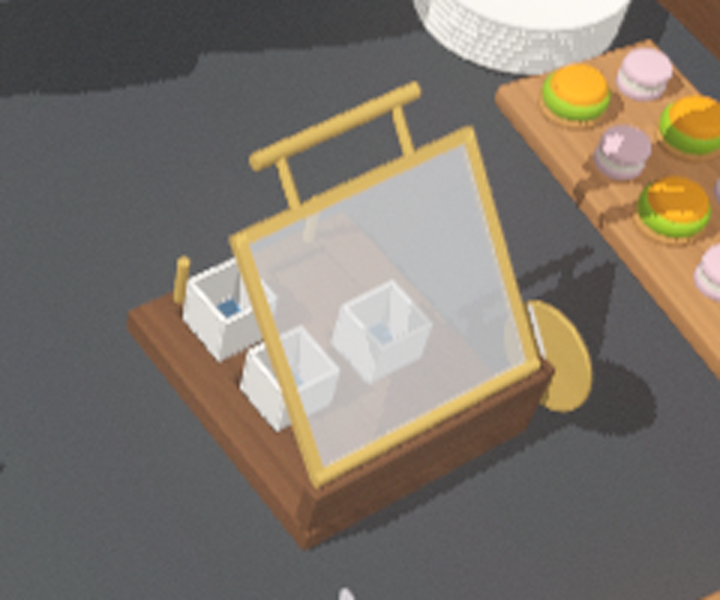

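All three cups are mouth-up in pockets 1, 2 and 3. The cover rests at about 46° with its edge parallel to the white line, and the arm is clear.

```bash
python3 -c "
from h import *
print(ctrl.finish_job())"
```

```text
the job is handed in; nothing more can be done
None
```

The job is done and handed in at about 52.6 s on the robot's clock. No verdict was reported.

**What I did:**
- I found three white cups on the counter; the purple and red look-alikes were left alone.
- I opened the cover to about 98.5°.
- The two mouth-up cups went into pockets 3 and 2.
- I turned the mouth-down cup over with two tilted 90° regrasps on the counter and put it in pocket 1. One time I had to move that cup away from the case first, because the tilted arm came too close to the raised cover.
- I then folded the cover down by its bar and let go.

**Last checks:**
- **Cover:** it reads 45.5 to 46.1° in three camera views and was not moving between looks.
- **Cups:** all rims are level at about 62 mm, which is right for standing on the pocket floor. Measured centres are within about 3 mm of the pocket centres.
- **Covered cups:** pockets 2 and 3 are partly hidden by the lowered cover. Their full positions were last measured while it was up; the final pictures show them still upright in place.
- **Everything else:** the pastries, tongs and card look unmoved in the pictures. The arm was clear of everything.

No check failed. The cameras disagreed by 1 to 3 mm on some positions.

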